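# Empty the parts scoop into the order bin and hang it on its sloping peg

## Task

Finish the pick: lift the red-handled scoop, tip its three steel balls into the yellow order bin without the gripper touching the balls, then hang the scoop by the eye of its handle on the free brass peg in the middle of the sloping blue tool board, pushed fully home with the pan hanging down the slope and lying against the board. Let go of it, and leave the can, the bearing and the brass collar where they stand.

Things in the scene. Friction and masses are not known exactly. Their poses are not given: they have to be found in the camera images.
- scoop: Aluminium scoop with red handle, 212 mm long, 80 mm wide, standing level, three balls in its pan. Origin on the underside below the grip point; x from pan to eye, z up. Pan x = -119 to -28 mm: floor rises 12 degrees to the open front edge, so level balls rest against the back wall; side walls 32 mm, back wall 42 mm high. 0.16 to 0.29 kg
- scoop_grip (a point): Middle of the handle at the grip point, 26 mm above the scoop's underside. The handle is a straight red bar 18 mm wide (y), 12 mm thick (z = 20 to 32 mm), free from x = -28 to 59 mm in the scoop's frame
- scoop_eye (a point): Centre of the eye's hole at mid-thickness: x = 76 mm, z = 26 mm in the scoop's frame. A round 15 mm hole along z through a red plate 34 x 34 mm, 8 mm thick, at the handle's end
- scoop_lip (a point): Middle of the pan's open front edge, over which the balls leave: at x = -119 mm, z = 26.5 mm in the scoop's frame
- ball1_center (a point): Centre of a dark steel ball 22 mm across, 44 g
- ball2_center (a point): Centre of a second such ball
- ball3_center (a point): Centre of the third such ball
- board: Blue board sloping 35 degrees down towards the robot, with a brass peg 12 mm thick square to it, clamped in a slot along y: up to 6 mm either way of the origin, exact place not measured (look or feel). Origin in the face at the slot's middle; z out along the peg, x up the slope. Peg tip at z = 66 mm, 26 mm wide foot up to z = 20 mm. Fully home, the eye is at z = 26 mm
- board_mid (a point): Middle of the blue tool board's face (270 mm along the slope by 250 mm wide), 85 mm down the slope from the slot. A hung scoop's underside lies on this face. Flat spanners, up to 8 mm high on 22 mm pegs, are fixed 100 mm to either side of the middle
- order_bin: Fixed yellow open bin, 120 mm (x) by 160 mm (y) by 60 mm high, walls and floor 4 mm, on a 4 mm tray. Origin at the centre of its underside, z up. An equal blue bin full of white bushings stands 14 mm beside it along x, on one side or the other
- can: Bystander: green closed can, 56 mm across, 85 mm high; origin at the centre of its underside
- bearing: Bystander: steel bearing ring lying flat, 52 mm across, 15 mm high; origin at the centre of its underside
- collar: Bystander: brass collar standing on end, 38 mm across, 22 mm high; origin at the centre of its underside
There are look-alikes about, which are no part of the job. There is more than one size of the scoop; the job needs the smaller.

How it is judged (in metres and radians):
On the way, in this order (a step that is already met when the one before it is completed fails the run):
1. all three balls lie in the yellow order bin (x of ball1_center in the frame of order_bin between -0.06 and 0.06 m and y of ball1_center in the frame of order_bin between -0.08 and 0.08 m and z of ball1_center in the frame of order_bin between 0 and 0.045 m and x of ball2_center in the frame of order_bin between -0.06 and 0.06 m and y of ball2_center in the frame of order_bin between -0.08 and 0.08 m and z of ball2_center in the frame of order_bin between 0 and 0.045 m and x of ball3_center in the frame of order_bin between -0.06 and 0.06 m and y of ball3_center in the frame of order_bin between -0.08 and 0.08 m and z of ball3_center in the frame of order_bin between 0 and 0.045 m), for 0.2 s.
2. the scoop's eye has been threaded over the free peg (x of scoop_eye in the frame of board between -0.005 and 0.005 m and y of scoop_eye in the frame of board between -0.012 and 0.012 m and z of scoop_eye in the frame of board between 0.01 and 0.06 m), for 0.1 s.
At the end, for the whole second after the job is handed in: All three balls in the yellow bin; scoop at rest on the free peg: eye centre within 5 mm in x and 12 mm in y of the slot's middle, 15 to 34 mm off the board's face, underside within 0.15 rad of the board, lip over 150 mm down the slope; can, bearing and collar within 20 mm of where they stood (all of step 1 and x of scoop_eye in the frame of board between -0.005 and 0.005 m and y of scoop_eye in the frame of board between -0.012 and 0.012 m and z of scoop_eye in the frame of board between 0.015 and 0.034 m and angle between the z axis of scoop and the z axis of board, either way round below 0.15 rad and x of scoop_lip in the frame of board below -0.15 m and linear speed of scoop below 0.02 m/s and angular speed of scoop below 0.2 rad/s and distance of each of can, bearing, collar from where it was at the start of the episode below 0.02 m); the robot touches nothing.
It fails at once if the gripper or arm touches a ball (contact force between any of the fingers, the arm and ball1 above 0.3 N or contact force between any of the fingers, the arm and ball2 above 0.3 N or contact force between any of the fingers, the arm and ball3 above 0.3 N).
It fails at once if a bystander (can, bearing, brass collar) is pushed more than 20 mm or tipped over (distance of any of can, bearing, collar from where it was at the start of the episode above 0.02 m or angle between any of can, bearing, collar's own z axis and vertical above 0.5 rad).
It also fails if it takes over 72 s, if anything falls off the work surface, if the arm or the gripper's body presses on something with over 40 N, if the wrist force passes 120 N, or if a joint passes its speed limit or range.

## Robot

A 6-joint arm with a two-finger parallel gripper is mounted at the origin on the work surface. World frame = base frame: x ahead of the robot, y to its left, z up, the work surface at z = 0. Lengths are in mm, angles in degrees, forces in N, time in s.
With the tool pointing down it reaches from about 300 to 850 mm from the base axis. Payload 4.2 kg.
Tool frame: the origin (TCP) lies at the very end of the fingers, on their centre line; the grasp point (between the pads) lies 19 mm behind it; z points along the fingers, y is the line along which they close (so a half turn about z gives the same grasp; the last joint's range is limited). The gripper opens to 91 mm and grips with 3 to 60 N. Pads are 32 mm wide; open, the fingers measure 118 mm over their backs; the gripper's body (76 mm by 178 mm) begins 60 mm behind the grasp point.
Start: joints at [67.895, 18.312, 89.639, -0, 72.044, -1.146], TCP at [205.679, 536.972, 213.976] pointing down, gripper open.
Joint ranges: [-177.97, 177.97], [-48.28, 115.42], [12.27, 149.76], [-77.06, 257.06], [2.81, 150.46], [-146.56, 146.56]. Speed limits (degrees/s): [147.25, 147.25, 180, 180, 180, 180].

## Interface

Orientations are given as [roll, pitch, yaw] about the fixed x, y, z axes, in that order (R = Rz(yaw) Ry(pitch) Rx(roll)).
In Python, from workcell import env, grab_frame gives the robot as it stands. The module is installed in compiled form; this text tells all that it offers.
- The arm moves only by the tool move_arm, never from a script. Its argument "plan" is a list of rows, each an object of numbers: "tx", "ty", "tz": the shift along the tool's x, y, z in cm; "wx", "wy", "wz": the turn, a rotation vector about the tool's x, y, z in rad. In form: [{"tx": .., "ty": .., "tz": .., "wx": .., "wy": .., "wz": ..}, ...]. A call has 1 to 12 rows; each row shifts and turns the commanded pose from where the row before left it, along the tool's axes as they then stand; what a row does not reach is not made up. A row lasts 1/12 s, in which the tool goes at most 41.7 mm and 7.16 degrees, less where a joint would pass 70% of its speed; a pose out of reach is approached as far as the arm can. A call is refused whole if a number of a shift passes 4.17 or a number of a turn 0.125, either way. A call with a gripper value outside its range is refused whole. "gripper" is the finger opening in cm, from 0 to 9.12, set as the call begins (left out, the last holds). The fingers move at their own pace and stop on an object; "force" is the grip in N (left out, the last holds). Time passes only in rows, so rows that do not move let the fingers close. It gives the time, the measured TCP pose, the force, the opening and the grip force at its end, in the units of the state.
- env.state(): the state, without advancing time (a new reading comes with each control period).
- grab_frame(name): name is "scene" or "top" or "wrist"; returns a dict with "color" (400x640x3 uint8, red, green, blue), "vfov" (degrees; the focal length in pixels is half the picture's height over the tangent of half this angle, whatever the lens; pixels are square), "cx", "cy" (the principal point, pixels), "k1" (the pictures are not rectified: a ray, as slopes to the right and down, at radius r is drawn at 1 + k1 r^2 times it, then the intrinsics apply), "view" (4x4, takes a point from world to camera coordinates). Camera axes: x right, y up, looking along -z (the intrinsics and any distortion apply to the point x, -y, -z); pixel columns grow to the right and rows downward; lengths in mm; the calibration is good to about 2 mm. A picture is of the moment at which its call begins. There is no depth.
- env.job_done(): hands the job in; it is judged then, once.
The state is a dict: "time_s": time; "qpos": joint angles; "qvel": joint speeds; "effort": joint torques, N m; "ee_pos": TCP position; "ee_rot": TCP orientation; "force": force on the tool from outside, world axes, zero at the start; "torque": the same for the moment, N m; "gripper_width": finger opening in mm; "gripper_force": force on a finger pad.
Only numpy, scipy, OpenCV 4.12 (cv2) and the standard library are available. Lean on these libraries where they do the work, as an engineer would, in place of code of your own. Each camera call takes 0.05 s, during which the arm holds its last target. There are 200 camera calls.

## Working session

There is one attempt and no reset: what is moved stays moved. The work goes in short steps, Python scripts to look and compute and a tool call to move; the robot and the scene stay as the last step left them, time stands still between calls to the robot, and variables do not carry over. Pictures are saved under pics/ and viewed, at most 11 in all, crops included, and the job is handed in when it is done.

Besides the shell and the picture viewer there is one more tool, called after "Call:" as name([rows], argument=value, ...), one row to a line, values as JSON. move_arm: Moves the arm, as the interface text tells. Its arguments: {"type":"object","properties":{"plan":{"type":"array","items":{"type":"object","properties":{"tx":{"type":"number"},"ty":{"type":"number"},"tz":{"type":"number"},"wx":{"type":"number"},"wy":{"type":"number"},"wz":{"type":"number"}}}},"gripper":{"type":"number"},"force":{"type":"number"}},"required":["plan"]}

```bash
mkdir -p pics
cat > h.py <<'E'
import numpy as np, cv2
from scipy.spatial.transform import Rotation as R
from workcell import env, grab_frame
def grab(n,save=None):
    f=grab_frame(n)
    if save: cv2.imwrite('pics/'+save+'.png',f['color'][:,:,::-1])
    return f
def K(f):
    F=200/np.tan(np.radians(f['vfov'])/2); return F,f['cx'],f['cy'],f['k1']
def ray(f,u,v):
    F,cx,cy,k=K(f); d=np.array([(u-cx)/F,(v-cy)/F]); s=d.copy()
    for _ in range(30): s=d/(1+k*(s@s))
    V=np.array(f['view']); Rt=V[:3,:3]; o=-Rt.T@V[:3,3]
    w=Rt.T@np.array([s[0],-s[1],-1]); return o,w/np.linalg.norm(w)
def onz(f,u,v,z):
    o,w=ray(f,u,v); return o+w*(z-o[2])/w[2]
def proj(f,p):
    F,cx,cy,k=K(f); V=np.array(f['view']); c=V[:3,:3]@np.array(p)+V[:3,3]
    s=np.array([c[0]/-c[2],-c[1]/-c[2]]); s=s*(1+k*(s@s)); return np.array([cx,cy])+F*s
def tri(rs):
    A=np.zeros((3,3));b=np.zeros(3)
    for o,w in rs: M=np.eye(3)-np.outer(w,w);A+=M;b+=M@o
    p=np.linalg.solve(A,b); return p,[np.linalg.norm(np.cross(p-o,w)) for o,w in rs]
E
python3 - <<'E'
from h import *
a=[grab(n,n+'0') for n in ('scene','top','wrist')]
for f in a: print(f['vfov'],f['cx'],f['cy'],f['k1'],np.round(f['view'],3).tolist())
import pickle; pickle.dump(a,open('f0.pkl','wb'))
im=[cv2.imread(f'pics/{n}0.png') for n in('scene','top')]
print(env.state())
E
```

```text
52.558586611698075 311.9778962400727 199.53900213341396 -0.04405612015359524 [[-0.413, 0.911, 0.011, 177.167], [-0.714, -0.331, 0.617, 261.773], [0.565, 0.247, 0.787, -1306.048], [0.0, 0.0, 0.0, 1.0]]
42.48858944836208 319.0495637999529 204.02522048604771 -0.0999681761204892 [[0.025, -1.0, 0.015, -5.932], [0.995, 0.026, 0.094, -462.66], [-0.094, 0.013, 0.995, -1309.586], [0.0, 0.0, 0.0, 1.0]]
63.98140153363095 319.4077461537303 198.4041457338803 -0.06239362773651775 [[0.358, 0.934, -0.001, -574.99], [-0.895, 0.342, -0.285, 32.934], [-0.266, 0.103, 0.958, -391.274], [0.0, 0.0, 0.0, 1.0]]
{'time_s': 0.15, 'qpos': array([ 6.78950132e+01,  1.83422645e+01,  8.96884115e+01,  1.88200958e-03,
        7.20439167e+01, -1.14693070e+00]), 'qvel': array([ 0.00784854, -0.1233648 , -0.17202566, -0.03514316, -0.08742092,
       -0.05268171]), 'effort': array([-4.06429754e-04, -4.12771940e+01, -2.32157671e+01,  7.26504670e-02,
        4.32479905e-02, -1.02557838e-04]), 'ee_pos': array([205.53012855, 536.62151234, 213.33620458]), 'ee_rot': array([-1.79925458e+02, -3.28230349e-03,  1.59041360e+02]), 'force': array([ 0.20101501, -0.00419438,  0.35460418]), 'torque': array([-0.02038945, -0.03067876, -0.00653003]), 'gripper_force': 0.0, 'gripper_width': 91.42402398348428}
```

View pics/scene0.png

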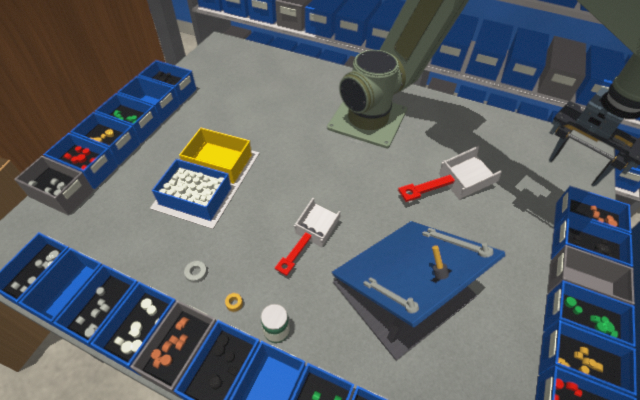

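View pics/top0.png

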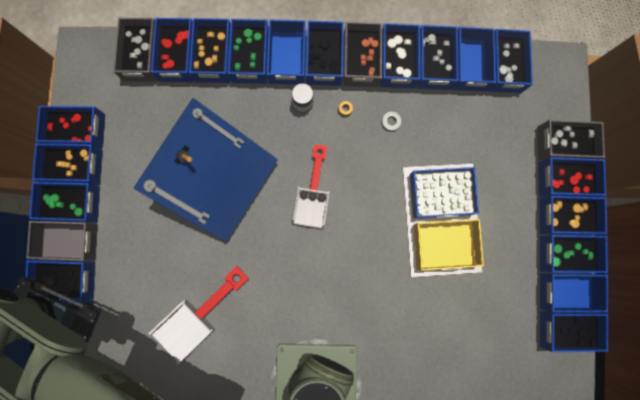

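The smaller scoop, with balls, has its eye at scene (281,268) and top (319,152). The yellow bin is at top (449,246), the board's peg at top (185,155), and can, collar and ring at top (302,98), (346,108) and (391,121).

```bash
cat > m.py <<'E'
from h import *
import pickle
a=pickle.load(open('f0.pkl','rb')); S,T=a[0],a[1]
def mask(f,lo,hi,box):
    h=cv2.cvtColor(f['color'],cv2.COLOR_RGB2HSV); m=cv2.inRange(h,lo,hi); z=np.zeros_like(m); x0,y0,x1,y1=box; z[y0:y1,x0:x1]=m[y0:y1,x0:x1]; return z
def big(m):
    c,_=cv2.findContours(m,cv2.RETR_EXTERNAL,cv2.CHAIN_APPROX_NONE); return max(c,key=cv2.contourArea)
E
python3 - <<'E'
from m import *
# red handle
for n,f,b in(('S',S,(265,225,325,285)),('T',T,(300,140,335,200))):
    m=mask(f,(0,150,80),(8,255,255),b)|mask(f,(172,150,80),(180,255,255),b); c=big(m)
    print(n,'red',cv2.boundingRect(c),np.round(cv2.minAreaRect(c)[0],1),np.round(cv2.boxPoints(cv2.minAreaRect(c)),1).tolist())
    cc,h=cv2.findContours(m,cv2.RETR_CCOMP,cv2.CHAIN_APPROX_NONE)
    for k,hh in zip(cc,h[0]):
        if hh[3]>=0: print('hole',k.mean(0),len(k))
# board
for n,f,b in(('S',S,(325,215,510,360)),('T',T,(130,95,280,245))):
    m=mask(f,(100,120,40),(125,255,255),b); m=cv2.morphologyEx(m,cv2.MORPH_CLOSE,np.ones((15,15)))
    c=big(m); 
    for e in (0.02,0.03,.05):
        p=cv2.approxPolyDP(cv2.convexHull(c),e*cv2.arcLength(c,True),True); print(n,'board',p[:,0].tolist())
# peg and yellow bin
for n,f,b in(('S',S,(425,235,460,285)),('T',T,(170,140,200,170))):
    c=big(mask(f,(8,90,50),(25,255,255),b)); print(n,'peg',np.round(cv2.boxPoints(cv2.minAreaRect(c)),1).tolist())
for n,f,b in(('S',S,(170,120,260,190)),('T',T,(405,210,490,280))):
    c=big(mask(f,(22,120,60),(35,255,255),b)); print(n,'bin',cv2.approxPolyDP(cv2.convexHull(c),.03*cv2.arcLength(c,True),True)[:,0].tolist())
s=S['color'][205:290,260:350];t=T['color'][140:235,275:365]; p=S['color'][225:295,400:490]; q=T['color'][125:185,150:220]
r=lambda i:cv2.resize(i,(390,290),interpolation=cv2.INTER_CUBIC)[:,:,::-1]
cv2.imwrite('pics/crop1.png',np.vstack([np.hstack([r(s),r(t)]),np.hstack([r(p),r(q)])]))
E
```

```text
S red (275, 233, 36, 43) [294.3 252.8] [[274.20001220703125, 267.70001220703125], [302.8999938964844, 229.39999389648438], [314.29998779296875, 238.0], [285.6000061035156, 276.20001220703125]]
hole [[284. 266.]] 16
T red (311, 145, 15, 44) [318.1 166.7] [[310.79998779296875, 188.0], [313.3999938964844, 144.6999969482422], [325.5, 145.5], [322.79998779296875, 188.6999969482422]]
hole [[319.17647059 151.70588235]] 17
S board [[503, 251], [415, 326], [333, 273], [410, 222]]
S board [[503, 251], [415, 326], [333, 273], [410, 222]]
S board [[503, 251], [415, 326], [333, 273], [410, 222]]
T board [[193, 99], [275, 159], [225, 240], [135, 188]]
T board [[193, 99], [275, 159], [225, 240], [135, 188]]
T board [[193, 99], [275, 159], [225, 240], [135, 188]]
S peg [[431.6000061035156, 246.3000030517578], [438.0, 244.89999389648438], [443.0, 267.6000061035156], [436.70001220703125, 269.0]]
T peg [[180.10000610351562, 156.39999389648438], [182.8000030517578, 152.1999969482422], [191.39999389648438, 157.89999389648438], [188.60000610351562, 162.10000610351562]]
S bin [[251, 154], [234, 182], [179, 155], [201, 127], [249, 140]]
T bin [[479, 220], [482, 265], [421, 269], [417, 224]]
```

View pics/crop1.png

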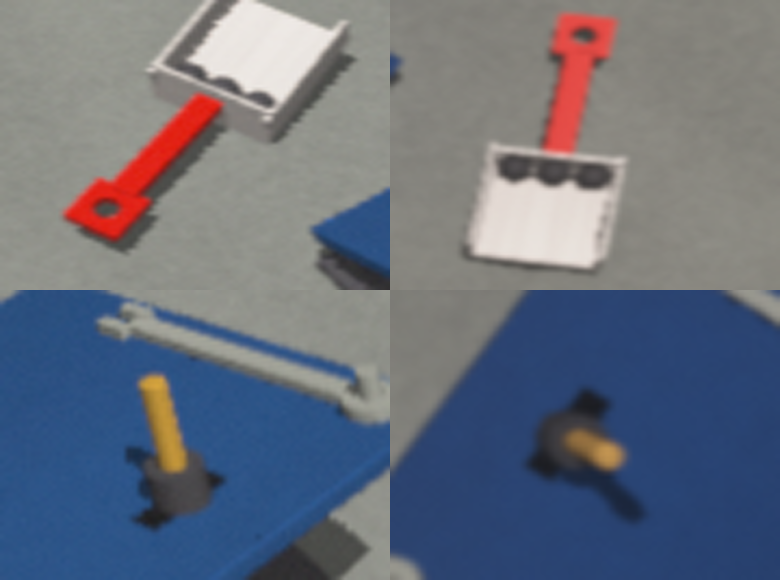

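Run:
```python
from m import *
t=lambda s,u:tri([ray(S,*s),ray(T,*u)])
P=lambda n,r:print(n,np.round(r[0],1),np.round(r[1],1))
e=t((284,266),(319.2,151.7));P('eye',e)
# handle junction to pan back wall (top mid)
j=t((308.3,233.6),(316.7,188.5));P('handle end',j)
sc=[(503,251),(415,326),(333,273),(410,222)];tc=[(135,188),(193,99),(275,159),(225,240)]
for o in range(4):
    r=[t(sc[i],tc[(i+o)%4]) for i in range(4)]
    if max(max(x[1]) for x in r)<10:
        c=np.array([x[0] for x in r]); [P('corner',x) for x in r]
        print('edges',np.linalg.norm(np.roll(c,-1,0)-c,axis=1)); n=np.linalg.svd(c-c.mean(0))[2][2]; n*=np.sign(n[2])
        print('mid',c.mean(0),'n',n,'tilt',np.degrees(np.arccos(n[2])),'az',np.degrees(np.arctan2(n[1],n[0])))
tip=t((435.3,247.2),(189.8,159.8));P('tip',tip)
print('bin top corners z64',[np.round(onz(T,*p,64)[:2],0).tolist() for p in [(479,220),(482,265),(421,269),(417,224)]])
print('scene',[np.round(onz(S,*p,64)[:2],0).tolist() for p in[(251,154),(234,182),(179,155),(201,127),(249,140)]])
for n,p,z in(('can',(302,92),85),('collar',(346,108),22),('ring',(391,121),15)): print(n,onz(T,*p,z).round(0))
```

```text
eye [600.6   7.3  22.5] [1.6 1.6]
handle end [500.5  17.2  29.3] [4.5 4.5]
corner [472.6 428.6 189.6] [0.7 0.7]
corner [686.4 309.9 180.4] [1.2 1.2]
corner [575.8 120.9  35.1] [1.9 1.9]
corner [363.5 241.8  34.6] [1.6 1.6]
edges [244.70165059 262.84400911 244.36530213 266.15236206]
mid [524.57134662 275.30000986 109.96117413] n [-0.26558719 -0.5022159   0.82294753] tilt 34.61904949575945 az -117.87126152416434
tip [536.4 301.1 212.6] [0.7 0.7]
bin top corners z64 [[429.0, -400.0], [315.0, -408.0], [302.0, -252.0], [415.0, -241.0]]
scene [[349.0, -221.0], [456.0, -211.0], [435.0, -400.0], [314.0, -409.0], [303.0, -254.0]]
can [740.  57.  85.]
collar [720. -59.  22.]
ring [ 690. -180.   15.]
```

Call:
move_arm([
  {"wz": 0.06,"tz": -0.5},
  {"wz": 0.12,"tz": -0.5},
  {"wz": 0.12,"tz": -0.5},
  {"wz": 0.12,"tz": -0.5},
  {"wz": 0.12,"tz": -0.5},
  {"wz": 0.12,"tz": -0.5},
  {"wz": 0.12,"tz": -0.5},
  {"wz": 0.12,"tz": -0.5},
  {"wz": 0.12,"tz": -0.5},
  {"wz": 0.12,"tz": -0.5},
  {"wz": 0.12,"tz": -0.5},
  {"wz": 0.12,"tz": -0.5},
])

```text
schema error: expected keys tx, ty, tz, wx, wy, wz
```

Call:
move_arm([
  {"wz": 0.12},
  {"wz": 0.12},
  {"wz": 0.12},
  {"wz": 0.12},
  {"wz": 0.12},
  {"wz": 0.12},
  {"wz": 0.12},
  {"wz": 0.12},
  {"wz": 0.12},
  {"wz": 0.12},
  {"wz": 0.12},
  {"wz": 0.12},
])

```text
schema error: expected keys tx, ty, tz, wx, wy, wz
```

Call:
move_arm([
  {"tx": 0.7,"ty": 1},
  {"tx": 1.5,"ty": 2},
  {"tx": 1.5,"ty": 2},
  {"tx": 1.5,"ty": 2},
  {"tx": 1.5,"ty": 2},
  {"tx": 1.5,"ty": 2},
  {"tx": 1.5,"ty": 2},
  {"tx": 1.5,"ty": 2},
  {"tx": 1.5,"ty": 2},
  {"tx": 1.5,"ty": 2},
  {"tx": 1.5,"ty": 2},
  {"tx": 1.5,"ty": 2},
])

```text
schema error: expected keys tx, ty, tz, wx, wy, wz
```

Call:
move_arm([
  {"tx": 0,"ty": 0,"tz": -0.5,"wx": 0,"wy": 0,"wz": 0.06},
  {"tx": 0,"ty": 0,"tz": -0.5,"wx": 0,"wy": 0,"wz": 0.12},
  {"tx": 0,"ty": 0,"tz": -0.5,"wx": 0,"wy": 0,"wz": 0.12},
  {"tx": 0,"ty": 0,"tz": -0.5,"wx": 0,"wy": 0,"wz": 0.12},
  {"tx": 0,"ty": 0,"tz": -0.5,"wx": 0,"wy": 0,"wz": 0.12},
  {"tx": 0,"ty": 0,"tz": -0.5,"wx": 0,"wy": 0,"wz": 0.12},
  {"tx": 0,"ty": 0,"tz": -0.5,"wx": 0,"wy": 0,"wz": 0.12},
  {"tx": 0,"ty": 0,"tz": -0.5,"wx": 0,"wy": 0,"wz": 0.12},
  {"tx": 0,"ty": 0,"tz": -0.5,"wx": 0,"wy": 0,"wz": 0.12},
  {"tx": 0,"ty": 0,"tz": -0.5,"wx": 0,"wy": 0,"wz": 0.12},
  {"tx": 0,"ty": 0,"tz": -0.5,"wx": 0,"wy": 0,"wz": 0.12},
  {"tx": 0,"ty": 0,"tz": -0.5,"wx": 0,"wy": 0,"wz": 0.12},
])

```text
time_s: 1.15
ee_pos: [205.6, 536.7, 273.8]
ee_rot: [-180.0, 0.0, 79.6]
force: [-0.4, 0.4, 0.7]
gripper_width: 91.2
gripper_force: 0.0
```

Call:
move_arm([
  {"tx": 0,"ty": 0,"tz": 0,"wx": 0,"wy": 0,"wz": 0.12},
  {"tx": 0,"ty": 0,"tz": 0,"wx": 0,"wy": 0,"wz": 0.12},
  {"tx": 0,"ty": 0,"tz": 0,"wx": 0,"wy": 0,"wz": 0.12},
  {"tx": 0,"ty": 0,"tz": 0,"wx": 0,"wy": 0,"wz": 0.12},
  {"tx": 0,"ty": 0,"tz": 0,"wx": 0,"wy": 0,"wz": 0.12},
  {"tx": 0,"ty": 0,"tz": 0,"wx": 0,"wy": 0,"wz": 0.12},
  {"tx": 0,"ty": 0,"tz": 0,"wx": 0,"wy": 0,"wz": 0.12},
  {"tx": 0,"ty": 0,"tz": 0,"wx": 0,"wy": 0,"wz": 0.12},
  {"tx": 0,"ty": 0,"tz": 0,"wx": 0,"wy": 0,"wz": 0.12},
  {"tx": 0,"ty": 0,"tz": 0,"wx": 0,"wy": 0,"wz": 0.12},
  {"tx": 0,"ty": 0,"tz": 0,"wx": 0,"wy": 0,"wz": 0.12},
  {"tx": 0,"ty": 0,"tz": 0,"wx": 0,"wy": 0,"wz": 0.06},
])

```text
time_s: 2.15
ee_pos: [244.3, 516.6, 271.2]
ee_rot: [-178.4, 2.5, 4.8]
force: [0.0, -0.4, -0.7]
gripper_width: 91.4
gripper_force: 0.0
```

Run:
```python
from h import *
s=env.state(); print(s['ee_pos'],s['ee_rot'],s['qpos'])
f=grab('wrist'); V=f['view']; print(-V[:3,:3].T@V[:3,3])
```

```text
[244.34120001 516.64835693 271.19417181] [-178.41934788    2.45386916    4.80440228] [ 61.82135905  16.2632849   84.41033704   2.96982182  79.34959919
 146.50123159]
[333.14826435 519.70753793 438.00209949]
```

Call:
move_arm([
  {"tx": 0.6,"ty": 1.3,"tz": 0,"wx": 0,"wy": 0,"wz": 0},
  {"tx": 1.2,"ty": 2.6,"tz": 0,"wx": 0,"wy": 0,"wz": 0},
  {"tx": 1.2,"ty": 2.6,"tz": 0,"wx": 0,"wy": 0,"wz": 0},
  {"tx": 1.2,"ty": 2.6,"tz": 0,"wx": 0,"wy": 0,"wz": 0},
  {"tx": 1.2,"ty": 2.6,"tz": 0,"wx": 0,"wy": 0,"wz": 0},
  {"tx": 1.2,"ty": 2.6,"tz": 0,"wx": 0,"wy": 0,"wz": 0},
  {"tx": 1.2,"ty": 2.6,"tz": 0,"wx": 0,"wy": 0,"wz": 0},
  {"tx": 1.2,"ty": 2.6,"tz": 0,"wx": 0,"wy": 0,"wz": 0},
  {"tx": 1.2,"ty": 2.6,"tz": 0,"wx": 0,"wy": 0,"wz": 0},
  {"tx": 1.2,"ty": 2.6,"tz": 0,"wx": 0,"wy": 0,"wz": 0},
  {"tx": 1.2,"ty": 2.6,"tz": 0,"wx": 0,"wy": 0,"wz": 0},
  {"tx": 1.2,"ty": 2.6,"tz": 0,"wx": 0,"wy": 0,"wz": 0},
])

```text
time_s: 3.2
ee_pos: [405.8, 229.7, 257.3]
ee_rot: [-178.4, 2.5, 5.0]
force: [0.4, -0.0, 0.3]
gripper_width: 91.2
gripper_force: 0.0
```

```bash
cat >> h.py <<'E'
def pose():
    s=env.state(); return np.array(s['ee_pos']),R.from_euler('xyz',s['ee_rot'],degrees=True)
def to(p,r,verbose=1):
    """shift in tool axes (cm) and rotvec in tool axes to reach p,r; shift given for start axes"""
    p0,r0=pose(); print('shift cm',np.round(r0.inv().apply(p-p0)/10,2),'turn',np.round((r0.inv()*r).as_rotvec(),4))
E
python3 - <<'E'
from h import *
to(np.array([525,15,213]),R.from_euler('xyz',[180,0,-5.6],degrees=True)); print(env.state()['ee_pos'],env.state()['ee_rot'],env.state()['qpos'])
E
```

```text
shift cm [10.19 22.53  3.36] turn [-0.0241  0.0453  0.1841]
[405.76508592 229.72589922 257.29108783] [-178.3873305     2.45409294    4.98335461] [ 26.37717198   7.757841    97.51742089   2.46544413  76.43377914
 110.81420924]
```

Call:
move_arm([
  {"tx": 1,"ty": 2.25,"tz": 0.34,"wx": 0,"wy": 0,"wz": 0},
  {"tx": 1,"ty": 2.25,"tz": 0.34,"wx": 0,"wy": 0,"wz": 0},
  {"tx": 1,"ty": 2.25,"tz": 0.34,"wx": 0,"wy": 0,"wz": 0},
  {"tx": 1,"ty": 2.25,"tz": 0.34,"wx": 0,"wy": 0,"wz": 0},
  {"tx": 1,"ty": 2.25,"tz": 0.34,"wx": 0,"wy": 0,"wz": 0},
  {"tx": 1,"ty": 2.25,"tz": 0.34,"wx": 0,"wy": 0,"wz": 0},
  {"tx": 1,"ty": 2.25,"tz": 0.34,"wx": 0,"wy": 0,"wz": 0},
  {"tx": 1,"ty": 2.25,"tz": 0.34,"wx": 0,"wy": 0,"wz": 0},
  {"tx": 1,"ty": 2.25,"tz": 0.34,"wx": 0,"wy": 0,"wz": 0},
  {"tx": 1,"ty": 2.25,"tz": 0.34,"wx": 0,"wy": 0,"wz": 0},
  {"tx": 0,"ty": 0,"tz": 0,"wx": -0.012,"wy": 0.022,"wz": 0.092},
  {"tx": 0,"ty": 0,"tz": 0,"wx": -0.012,"wy": 0.022,"wz": 0.092},
])

```text
time_s: 4.2
ee_pos: [522.9, 15.1, 211.9]
ee_rot: [180.0, 0.1, -6.0]
force: [-0.0, 0.7, 0.9]
gripper_width: 91.4
gripper_force: 0.0
```

Run:
```python
from h import *
import pickle
f=grab('wrist','w1'); pickle.dump(f,open('w1.pkl','wb')); s=env.state(); print(s['ee_pos'],s['ee_rot'],s['qpos'])
h=cv2.cvtColor(f['color'],cv2.COLOR_RGB2HSV); m=cv2.inRange(h,(0,150,80),(8,255,255))|cv2.inRange(h,(172,150,80),(180,255,255))
cc,hh=cv2.findContours(m,cv2.RETR_CCOMP,cv2.CHAIN_APPROX_NONE)
for k,q in zip(cc,hh[0]):
    if len(k)>15: print(q[3],len(k),cv2.boundingRect(k),k.mean(0), np.round(cv2.boxPoints(cv2.minAreaRect(k)),1).tolist())
```

```text
[521.75143713  16.04751139 212.33500121] [ 1.79962296e+02  9.02189026e-02 -6.10595323e+00] [ 5.16717934e-01  1.36505823e+01  9.65116241e+01 -2.87959556e-02
  6.99317613e+01  9.66325447e+01]
-1 273 (305, 89, 32, 111) [[319.38461538 139.50549451]] [[305.0, 89.0], [336.0, 89.0], [336.0, 199.0], [305.0, 199.0]]
0 42 (313, 97, 16, 17) [[320.52380952 104.92857143]] [[310.0, 105.0], [320.5, 94.5], [331.0, 105.0], [320.5, 115.5]]
```

View pics/w1.png

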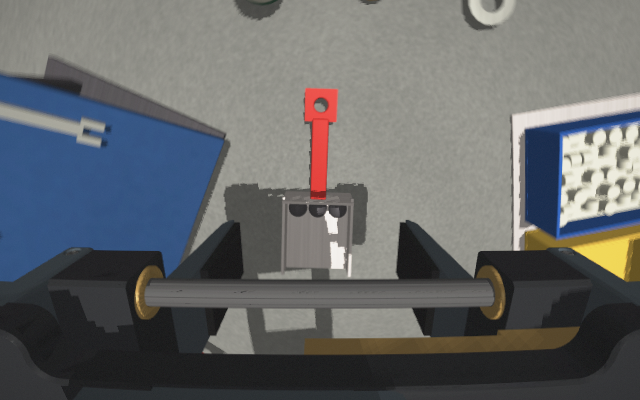

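Run:
```python
from m import *
W=pickle.load(open('w1.pkl','rb'))
e=tri([ray(S,284,266),ray(T,319.2,151.7),ray(W,320.5,105)]);print('eye',e)
e2=tri([ray(T,319.2,151.7),ray(W,320.5,105)]);print('eyeTW',e2)
m=mask(W,(0,150,80),(8,255,255),(300,80,345,205))|mask(W,(172,150,80),(180,255,255),(300,80,345,205))
pts=[]
for r in range(126,196,4):
    c=np.where(m[r])[0]; pts.append(onz(W,c.mean(),r,32))
pts=np.array(pts); v=np.linalg.svd(pts-pts.mean(0))[2][0]; v*=np.sign(v[0]); print('axis pt',pts.mean(0),'yaw',np.degrees(np.arctan2(v[1],v[0])),'resid',np.abs((pts-pts.mean(0))@[-v[1],v[0],0]).max())
print('eye wrist z26',onz(W,320.5,105,26),'top z26',onz(T,319.2,151.7,26),'scene',onz(S,284,266,26)); print('handle end',onz(W,318,197.5,32))
p=onz(W,320.5,105,28); print('offset of eye from axis',(p-pts.mean(0))@[-v[1],v[0],0])
for z in(28,): print('grip',p-76*v)
```

```text
eye (array([601.3104749 ,   6.87089072,  22.58336604]), [np.float64(1.0171033618544285), np.float64(2.3616228235906718), np.float64(1.629093568962302)])
eyeTW (array([602.60650794,   7.26399164,   8.93557765]), [np.float64(1.4116738794974546), np.float64(1.4116738794974586)])
axis pt [544.12039967  13.95445497  32.        ] yaw -7.658133233312809 resid 0.4767870353261879
eye wrist z26 [602.63358433   5.90999358  26.        ] top z26 [599.27388582   8.8604237   26.        ] scene [602.78426479   6.79483947  26.        ]
handle end [501.7206949   19.31563168  32.        ]
offset of eye from axis -0.1672955101368742
grip [527.32077337  16.04455361  28.        ]
```

Call:
move_arm([
  {"tx": 0.23,"ty": 0,"tz": 1.75,"wx": 0,"wy": 0,"wz": 0.018},
  {"tx": 0.23,"ty": 0,"tz": 1.75,"wx": 0,"wy": 0,"wz": 0},
  {"tx": 0,"ty": 0,"tz": 1.75,"wx": 0,"wy": 0,"wz": 0},
  {"tx": 0,"ty": 0,"tz": 1.75,"wx": 0,"wy": 0,"wz": 0},
  {"tx": 0,"ty": 0,"tz": 1.75,"wx": 0,"wy": 0,"wz": 0},
  {"tx": 0,"ty": 0,"tz": 1.75,"wx": 0,"wy": 0,"wz": 0},
  {"tx": 0,"ty": 0,"tz": 1.75,"wx": 0,"wy": 0,"wz": 0},
  {"tx": 0,"ty": 0,"tz": 1.75,"wx": 0,"wy": 0,"wz": 0},
  {"tx": 0,"ty": 0,"tz": 1.75,"wx": 0,"wy": 0,"wz": 0},
  {"tx": 0,"ty": 0,"tz": 1.75,"wx": 0,"wy": 0,"wz": 0},
  {"tx": 0,"ty": 0,"tz": 1.5,"wx": 0,"wy": 0,"wz": 0},
  {"tx": 0,"ty": 0,"tz": 0,"wx": 0,"wy": 0,"wz": 0},
], gripper=6)

```text
time_s: 5.25
ee_pos: [524.6, 16.3, 20.3]
ee_rot: [180.0, 0.4, -6.5]
force: [-0.3, 0.2, 0.3]
gripper_width: 59.7
gripper_force: 0.0
```

Run:
```python
from h import *
f=grab('wrist','w2'); to(np.array([526.5,16,7]),R.from_euler('xyz',[180,0,-7.3],degrees=True)); s=env.state();print(s['ee_pos'],s['ee_rot'],s['gripper_width'])
```

```text
shift cm [0.08 0.02 1.47] turn [0.0003 0.005  0.0127]
[525.76155703  16.29095158  21.68817788] [179.98483735   0.28898582  -6.57142838] 59.84616006720301
```

Call:
move_arm([
  {"tx": 0.08,"ty": 0,"tz": 0.7,"wx": 0,"wy": 0.005,"wz": 0.012},
  {"tx": 0,"ty": 0,"tz": 0.7,"wx": 0,"wy": 0,"wz": 0},
  {"tx": 0,"ty": 0,"tz": 0,"wx": 0,"wy": 0,"wz": 0},
])

```text
time_s: 5.55
ee_pos: [527.6, 16.0, 8.3]
ee_rot: [-180.0, -0.2, -7.4]
force: [0.5, 0.4, -0.8]
gripper_width: 59.8
gripper_force: 0.0
```

Call:
move_arm([
  {"tx": 0,"ty": 0,"tz": 0,"wx": 0,"wy": 0,"wz": 0},
  {"tx": 0,"ty": 0,"tz": 0,"wx": 0,"wy": 0,"wz": 0},
  {"tx": 0,"ty": 0,"tz": 0,"wx": 0,"wy": 0,"wz": 0},
  {"tx": 0,"ty": 0,"tz": 0,"wx": 0,"wy": 0,"wz": 0},
  {"tx": 0,"ty": 0,"tz": 0,"wx": 0,"wy": 0,"wz": 0},
  {"tx": 0,"ty": 0,"tz": 0,"wx": 0,"wy": 0,"wz": 0},
  {"tx": 0,"ty": 0,"tz": 0,"wx": 0,"wy": 0,"wz": 0},
  {"tx": 0,"ty": 0,"tz": 0,"wx": 0,"wy": 0,"wz": 0},
], gripper=0, force=60)

```text
time_s: 6.22
ee_pos: [528.2, 15.9, 8.9]
ee_rot: [-180.0, -0.2, -7.4]
force: [-0.2, 0.2, 1.3]
gripper_width: 17.8
gripper_force: 60.0
```

Run:
```python
from h import *
f=grab('wrist','w3'); s=env.state();print({k:np.round(v,2) for k,v in s.items()})
```

```text
{'time_s': np.float64(6.27), 'qpos': array([ 5.0000e-01,  2.6560e+01,  1.1108e+02, -4.0000e-02,  4.2130e+01,
        9.7910e+01]), 'qvel': array([ 0.04,  0.09,  0.03,  0.02, -0.01, -0.08]), 'effort': array([ 2.000e-01, -4.089e+01, -1.562e+01,  1.300e-01, -1.500e-01,
        3.000e-02]), 'ee_pos': array([528.16,  15.91,   8.85]), 'ee_rot': array([-180.  ,   -0.23,   -7.38]), 'force': array([0.34, 0.34, 0.31]), 'torque': array([-0.07,  0.19,  0.05]), 'gripper_force': np.float64(60.0), 'gripper_width': np.float64(17.5)}
```

View pics/w3.png

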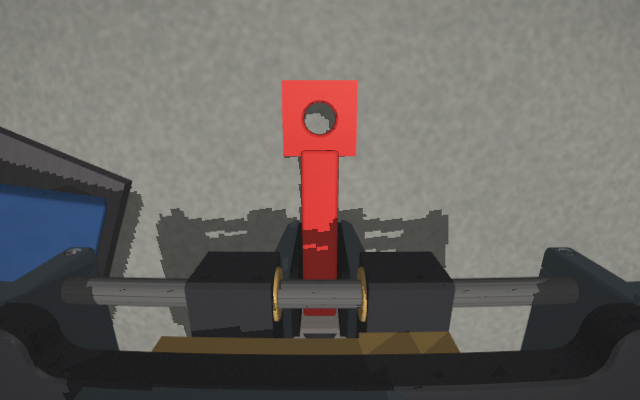

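Call:
move_arm([
  {"tx": 0,"ty": 0,"tz": -0.2,"wx": 0,"wy": 0,"wz": 0},
  {"tx": 0,"ty": 0,"tz": -0.5,"wx": 0,"wy": 0,"wz": 0},
  {"tx": 0,"ty": 0,"tz": -0.9,"wx": 0,"wy": 0,"wz": 0},
  {"tx": 0,"ty": 0,"tz": -1.3,"wx": 0,"wy": 0,"wz": 0},
  {"tx": 0,"ty": 0,"tz": -1.7,"wx": 0,"wy": 0,"wz": 0},
  {"tx": 0,"ty": 0,"tz": -1.9,"wx": 0,"wy": 0,"wz": 0},
  {"tx": 0,"ty": 0,"tz": -1.9,"wx": 0,"wy": 0,"wz": 0},
  {"tx": 0,"ty": 0,"tz": -1.7,"wx": 0,"wy": 0,"wz": 0},
  {"tx": 0,"ty": 0,"tz": -1.3,"wx": 0,"wy": 0,"wz": 0},
  {"tx": 0,"ty": 0,"tz": -0.9,"wx": 0,"wy": 0,"wz": 0},
  {"tx": 0,"ty": 0,"tz": -0.5,"wx": 0,"wy": 0,"wz": 0},
  {"tx": 0,"ty": 0,"tz": -0.2,"wx": 0,"wy": 0,"wz": 0},
])

```text
time_s: 7.27
ee_pos: [527.7, 16.0, 139.6]
ee_rot: [-180.0, -0.3, -7.4]
force: [0.8, -0.3, -3.5]
gripper_width: 17.9
gripper_force: 60.0
```

```bash
cat > kin.py <<'E'
from h import *
from scipy.optimize import least_squares
D=[([67.895,18.3423,89.6884,.0019,72.0439,-1.1469],[205.53,536.62,213.34],[-179.925,-.003,159.041]),
([61.82135905,16.2632849,84.41033704,2.96982182,79.34959919,146.50123159],[244.34,516.65,271.19],[-178.419,2.454,4.804]),
([26.37717198,7.757841,97.51742089,2.46544413,76.43377914,110.81420924],[405.765,229.726,257.29],[-178.387,2.454,4.983]),
([.5167,13.65058,96.51162,-.0288,69.93176,96.63254],[521.75,16.05,212.335],[179.962,.09,-6.106]),
([.5,26.56,111.08,-.04,42.13,97.91],[528.16,15.91,8.85],[-180,-.23,-7.38])]
def fk(q,P):
    a1,dy,d1,L2,a3,L3,d6,d6y=P; z=lambda t:R.from_euler('z',t,degrees=True); y=lambda t:R.from_euler('y',t,degrees=True)
    r=z(q[0]); p=r.apply([a1,dy,d1]); r=r*y(q[1]); p=p+r.apply([0,0,L2]); r=r*y(q[2]); p=p+r.apply([a3,0,L3])
    r=r*z(q[3])*y(q[4]); p=p+r.apply([0,d6y,d6]); return p,r*z(q[5]+90)
def fit():
    f=lambda P:np.concatenate([(fk(q,P)[0]-p) for q,p,_ in D]+[1e-3*(np.array(P)-G)])
    G=np.array([50,11,330,330,0,350,250,0.]); s=least_squares(f,G); return s.x,s.fun
P,F=fit()
lo=np.array([-177.97,-48.28,12.27,-77.06,2.81,-146.56]);hi=np.array([177.97,115.42,149.76,257.06,150.46,146.56])
def ik(p,r,q0):
    def f(q):
        a,b=fk(q,P); return np.concatenate([(a-p)/3,(b.inv()*r).as_rotvec()*100])
    s=least_squares(f,np.clip(q0,lo+.1,hi-.1),bounds=(lo,hi)); return s.x,np.abs(s.fun).max()
E
python3 - <<'E'
from kin import *
s=env.state(); print(np.round(P,1),np.abs(F).max())
a,b=fk(s['qpos'],P); print(a,s['ee_pos'],b.as_euler('xyz',degrees=True),s['ee_rot'],s['qpos'],s['gripper_width'],s['force'])
a,b=fk(D[1][0],P); print(b.as_euler('xyz',degrees=True))
f=grab('wrist','w4')
h=cv2.cvtColor(f['color'],cv2.COLOR_RGB2HSV); m=cv2.inRange(h,(0,120,60),(8,255,255))|cv2.inRange(h,(172,120,60),(180,255,255))
cc,hh=cv2.findContours(m,cv2.RETR_CCOMP,cv2.CHAIN_APPROX_NONE)
for k,q in zip(cc,hh[0]):
    if len(k)>30: print(q[3],len(k),cv2.minEnclosingCircle(k),k.mean(0))
E
```

```text
[-0.000e+00  1.170e+01  1.407e+02  5.917e+02  2.520e+01  4.171e+02
  3.360e+02 -2.000e-01] 0.26172107547087003
[527.72462436  15.99728468 139.54528199] [527.73033737  16.0114416  139.55561369] [-179.98275305   -0.28158185   -7.39547116] [-179.98275305   -0.28158185   -7.39547116] [ 5.03494562e-01  1.74299505e+01  1.02469739e+02 -2.50027119e-02
  5.98190325e+01  9.79114400e+01] 17.888162212010574 [ 0.77771567 -0.28382113 -3.48417096]
[-178.41934787    2.45386916    4.80440228]
-1 71 ((319.5, 311.0), 15.628600120544434) [[319.29577465 311.87323944]]
-1 536 ((319.5, 176.5703582763672), 103.59587097167969) [[319.27798507 169.86940299]]
1 93 ((319.5, 117.5), 17.10272979736328) [[319.22580645 117.68817204]]
```

```bash
cat > pl.py <<'E'
from kin import *
EYE=None
def rt(a,t): return R.from_euler('z',a,degrees=True)*R.from_euler('y',-t,degrees=True)*R.from_euler('x',180,degrees=True)
def tcp(point,local,r): return np.array(point)-r.apply(local)
B=np.array([365,-325.,0]);yb=4.3
E
python3 - <<'E'
from pl import *
f=grab('wrist'); p,r=pose(); o,w=ray(f,319.3,117.6); 
o2=r.inv().apply(o-p); w2=r.inv().apply(w); e=o2+w2*(-17.15-o2[2])/w2[2]; print('eye tool',e)
lip=e+[-195,0,-.5]; q0=env.state()['qpos']
Rb=R.from_euler('z',yb,degrees=True)
for a in (94,70,45,-42,-86):
    d=np.array([-np.cos(np.radians(a)),-np.sin(np.radians(a)),0]); L0=B-25*d
    q=q0+np.array([-35,0,0,0,0,0])
    for t,z in((0,110),(20,100),(40,90),(60,80)):
        rr=rt(a,t); q,er=ik(tcp(L0+[0,0,z],lip,rr),rr,q); print(a,t,np.round(tcp(L0+[0,0,z],lip,rr)),q.round(0),round(er,2))
E
```

```text
eye tool [ 75.57509921  -0.5879812  -17.15      ]
94 0 [ 356. -181.   92.] [-29.  10. 121.  -0.  49. -33.] 0.0
94 20 [ 356. -182.  124.] [-41.  15. 112.  15.  68. -52.] 0.0
94 40 [ 357. -197.  153.] [-49.  24. 103.  23.  87. -61.] 0.0
94 60 [ 359. -225.  175.] [-55.  34.  95.  28. 104. -66.] 0.0
70 0 [ 415. -189.   92.] [-26.  15. 115.  -0.  51.  -6.] 0.0
70 20 [ 415. -191.  124.] [-40.  16. 111.  21.  62. -31.] 0.0
70 40 [ 409. -205.  153.] [-52.  22. 107.  34.  78. -47.] 0.0
70 60 [ 400. -231.  175.] [-60.  31. 103.  41.  93. -56.] 0.0
45 0 [ 468. -223.   92.] [-27.  20. 107.   0.  53.  18.] 0.0
45 20 [ 467. -224.  124.] [-40.  17. 110.  25.  54.  -9.] 0.0
45 40 [ 456. -235.  153.] [-53.  19. 112.  45.  65. -34.] 0.0
45 60 [ 436. -255.  175.] [-65.  26. 113.  56.  79. -51.] 0.0
-42 0 [ 472. -422.   92.] [-43.  29.  91.  -0.  60.  89.] 0.0
-42 20 [ 471. -421.  124.] [-43.  19. 106.   1.  35.  89.] 0.0
-42 40 [ 460. -411.  153.] [-43.  12. 123.   9.   6.  80.] 0.0
-42 60 [ 439. -392.  175.] [-44.  12. 140. 177.  31. -88.] 0.0
-86 0 [ 374. -469.   92.] [-52.  26.  96.  -0.  58. 124.] 0.0
-86 20 [ 374. -468.  124.] [-45.  18. 107. -20.  41. 144.] 0.0
-86 40 [ 373. -453.  153.] [-46.  11. 115. -29.  30. 147.] 16.9
-86 60 [ 371. -425.  175.] [-48.   3. 122. -36.  19. 147.] 35.85
```

Call:
move_arm([
  {"tx": 0,"ty": 0,"tz": -0.1,"wx": 0,"wy": 0,"wz": -0.03},
  {"tx": 0,"ty": 0,"tz": -0.2,"wx": 0,"wy": 0,"wz": -0.06},
  {"tx": 0,"ty": 0,"tz": -0.2,"wx": 0,"wy": 0,"wz": -0.08},
  {"tx": 0,"ty": 0,"tz": -0.2,"wx": 0,"wy": 0,"wz": -0.08},
  {"tx": 0,"ty": 0,"tz": -0.2,"wx": 0,"wy": 0,"wz": -0.08},
  {"tx": 0,"ty": 0,"tz": -0.2,"wx": 0,"wy": 0,"wz": -0.08},
  {"tx": 0,"ty": 0,"tz": -0.2,"wx": 0,"wy": 0,"wz": -0.08},
  {"tx": 0,"ty": 0,"tz": -0.2,"wx": 0,"wy": 0,"wz": -0.08},
  {"tx": 0,"ty": 0,"tz": -0.1,"wx": 0,"wy": 0,"wz": -0.08},
  {"tx": 0,"ty": 0,"tz": 0,"wx": 0,"wy": 0,"wz": -0.08},
  {"tx": 0,"ty": 0,"tz": 0,"wx": 0,"wy": 0,"wz": -0.08},
  {"tx": 0,"ty": 0,"tz": 0,"wx": 0,"wy": 0,"wz": -0.08},
])

```text
time_s: 8.37
ee_pos: [526.8, 16.1, 153.5]
ee_rot: [180.0, -0.0, 43.8]
force: [-0.4, -0.9, -3.2]
gripper_width: 17.8
gripper_force: 60.0
```

Call:
move_arm([
  {"tx": 0,"ty": 0,"tz": 0,"wx": 0,"wy": 0,"wz": -0.08},
  {"tx": 0,"ty": 0,"tz": 0,"wx": 0,"wy": 0,"wz": -0.08},
  {"tx": 0,"ty": 0,"tz": 0,"wx": 0,"wy": 0,"wz": -0.08},
  {"tx": 0,"ty": 0,"tz": 0,"wx": 0,"wy": 0,"wz": -0.08},
  {"tx": 0,"ty": 0,"tz": 0,"wx": 0,"wy": 0,"wz": -0.08},
  {"tx": 0,"ty": 0,"tz": 0,"wx": 0,"wy": 0,"wz": -0.08},
  {"tx": 0,"ty": 0,"tz": 0,"wx": 0,"wy": 0,"wz": -0.08},
  {"tx": 0,"ty": 0,"tz": 0,"wx": 0,"wy": 0,"wz": -0.08},
  {"tx": 0,"ty": 0,"tz": 0,"wx": 0,"wy": 0,"wz": -0.08},
  {"tx": 0,"ty": 0,"tz": 0,"wx": 0,"wy": 0,"wz": -0.07},
  {"tx": 0,"ty": 0,"tz": 0,"wx": 0,"wy": 0,"wz": -0.06},
  {"tx": 0,"ty": 0,"tz": 0,"wx": 0,"wy": 0,"wz": -0.03},
])

```text
time_s: 9.37
ee_pos: [526.6, 16.1, 153.4]
ee_rot: [180.0, 0.0, 94.2]
force: [-0.2, 0.7, -3.0]
gripper_width: 17.5
gripper_force: 60.0
```

Run:
```python
from pl import *
f=grab('scene','s5'); s=env.state(); print(s['ee_pos'],s['ee_rot'],s['qpos'].round(1),s['force'],s['gripper_width'])
e=np.array([75.6,-.6,-17.15]); lip=e+[-195,0,-.5]; d=np.array([-np.cos(np.radians(94)),-np.sin(np.radians(94)),0]); L=B-25*d
to(tcp(L+[0,0,110],lip,rt(94,0)),rt(94,0))
```

```text
[526.62670414  16.08850308 153.43123487] [1.79963238e+02 7.33275642e-03 9.41543324e+01] [  0.5  16.7 101.3  -0.   62.   -3.6] [ 0.16883093 -0.54239532 -4.19911208] 17.293301402886517
shift cm [-18.41 -18.5    6.1 ] turn [0.0006 0.0001 0.0027]
```

View pics/s5.png

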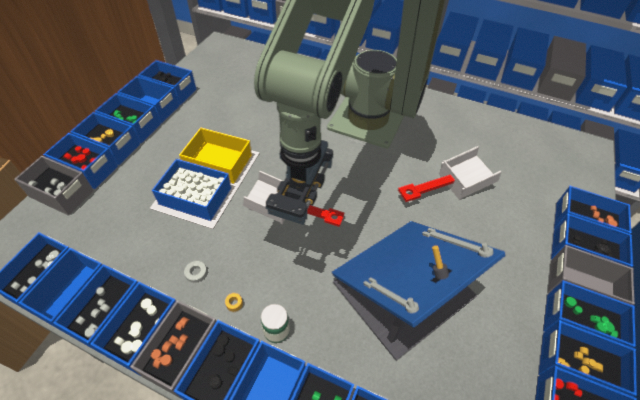

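Call:
move_arm([
  {"tx": -0.4,"ty": -0.4,"tz": 0,"wx": 0,"wy": 0,"wz": 0},
  {"tx": -0.8,"ty": -0.8,"tz": 0,"wx": 0,"wy": 0,"wz": 0},
  {"tx": -1.15,"ty": -1.15,"tz": 0,"wx": 0,"wy": 0,"wz": 0},
  {"tx": -1.15,"ty": -1.15,"tz": 0,"wx": 0,"wy": 0,"wz": 0},
  {"tx": -1.15,"ty": -1.15,"tz": 0,"wx": 0,"wy": 0,"wz": 0},
  {"tx": -1.15,"ty": -1.15,"tz": 0,"wx": 0,"wy": 0,"wz": 0},
  {"tx": -1.15,"ty": -1.15,"tz": 0,"wx": 0,"wy": 0,"wz": 0},
  {"tx": -1.15,"ty": -1.15,"tz": 0,"wx": 0,"wy": 0,"wz": 0},
  {"tx": -1.15,"ty": -1.15,"tz": 0,"wx": 0,"wy": 0,"wz": 0},
  {"tx": -1.15,"ty": -1.15,"tz": 0,"wx": 0,"wy": 0,"wz": 0},
  {"tx": -1.15,"ty": -1.15,"tz": 0,"wx": 0,"wy": 0,"wz": 0},
  {"tx": -1.15,"ty": -1.15,"tz": 0,"wx": 0,"wy": 0,"wz": 0},
])

```text
time_s: 10.42
ee_pos: [407.4, -120.7, 154.2]
ee_rot: [179.8, 0.0, 94.0]
force: [0.4, 0.0, -3.3]
gripper_width: 17.4
gripper_force: 60.0
```

Call:
move_arm([
  {"tx": -1.15,"ty": -1.15,"tz": 0,"wx": 0,"wy": 0,"wz": 0},
  {"tx": -1.15,"ty": -1.15,"tz": 0,"wx": 0,"wy": 0,"wz": 0},
  {"tx": -1.15,"ty": -1.15,"tz": 0,"wx": 0,"wy": 0,"wz": 0},
  {"tx": -1.15,"ty": -1.15,"tz": 0,"wx": 0,"wy": 0,"wz": 0},
  {"tx": -0.8,"ty": -0.8,"tz": 0.2,"wx": 0,"wy": 0,"wz": 0},
  {"tx": -0.4,"ty": -0.4,"tz": 0.6,"wx": 0,"wy": 0,"wz": 0},
  {"tx": 0,"ty": 0,"tz": 1.0,"wx": 0,"wy": 0,"wz": 0},
  {"tx": 0,"ty": 0,"tz": 1.1,"wx": 0,"wy": 0,"wz": 0},
  {"tx": 0,"ty": 0,"tz": 1.1,"wx": 0,"wy": 0,"wz": 0},
  {"tx": 0,"ty": 0,"tz": 1.0,"wx": 0,"wy": 0,"wz": 0},
  {"tx": 0,"ty": 0,"tz": 0.6,"wx": 0,"wy": 0,"wz": 0},
  {"tx": 0,"ty": 0,"tz": 0.3,"wx": 0,"wy": 0,"wz": 0},
])

```text
time_s: 11.42
ee_pos: [355.0, -181.2, 94.2]
ee_rot: [179.9, -0.0, 94.0]
force: [-2.1, 0.3, -3.6]
gripper_width: 17.4
gripper_force: 60.0
```

Run:
```python
from pl import *
T=grab('top'); S=grab('scene'); s=env.state(); print(s['ee_pos'],s['ee_rot'],s['qpos'].round(1),s['gripper_width'])
c1=S['color'][110:230,150:330]; c2=T['color'][190:310,340:520]
cv2.imwrite('pics/c6.png',cv2.resize(np.vstack([c1,c2]),None,fx=2.5,fy=2.5,interpolation=cv2.INTER_CUBIC)[:,:,::-1])
e=np.array([75.6,-.6,-17.15]); lip=e+[-195,0,-.5]; p,r=pose(); L=p+r.apply(lip); print('lip',L, proj(T,L),proj(S,L))
# rows: tilt to 62 deg about lip, lip going down 25 mm, in tool axes
N=12; prev=(p,r); L1=L.copy()
for i in range(1,N+1):
    rr=rt(94.1,62*i/N); pp=tcp(L+[0,0,-27*i/N],lip,rr); v=prev[1].inv().apply(pp-prev[0])/10; t=(prev[1].inv()*rr).as_rotvec(); prev=(pp,rr); print(np.round(v,2),t.round(3))
```

```text
[ 355.60427312 -181.38860166   94.77648234] [ 1.79843024e+02 -1.91725910e-03  9.40024172e+01] [-2.870e+01  9.800e+00  1.213e+02  1.000e-01  4.880e+01 -3.280e+01] 17.591449786086457
lip [ 363.29148919 -300.54324103  112.42077681] [445.23647883 244.6962076 ] [220.81923341 135.97173984]
[ 0.11 -0.02 -0.86] [ 0.003  0.09  -0.002]
[ 0.09  0.   -0.86] [0.   0.09 0.  ]
[ 0.07 -0.   -0.86] [-0.    0.09 -0.  ]
[ 0.05  0.   -0.87] [0.   0.09 0.  ]
[ 0.03 -0.   -0.87] [-0.    0.09 -0.  ]
[ 0.01 -0.   -0.88] [-0.    0.09  0.  ]
[-0.01  0.   -0.89] [0.   0.09 0.  ]
[-0.02 -0.   -0.9 ] [-0.    0.09  0.  ]
[-0.04  0.   -0.91] [-0.    0.09  0.  ]
[-0.05 -0.   -0.93] [ 0.    0.09 -0.  ]
[-0.07  0.   -0.94] [-0.    0.09  0.  ]
[-0.08 -0.   -0.96] [-0.    0.09  0.  ]
```

View pics/c6.png

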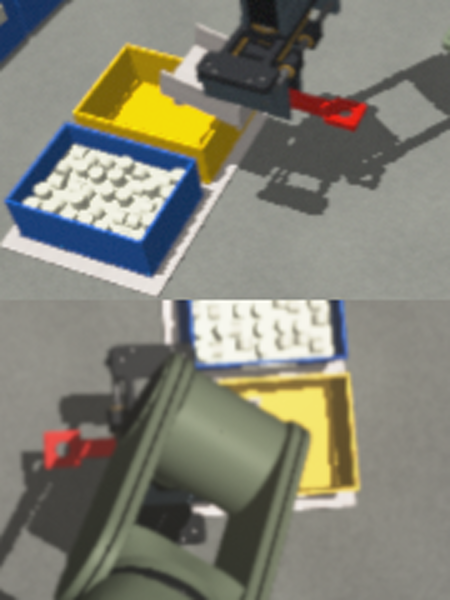

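Call:
move_arm([
  {"tx": 0.1,"ty": 0,"tz": -0.86,"wx": 0,"wy": 0.09,"wz": 0},
  {"tx": 0.1,"ty": 0,"tz": -0.86,"wx": 0,"wy": 0.09,"wz": 0},
  {"tx": 0.07,"ty": 0,"tz": -0.86,"wx": 0,"wy": 0.09,"wz": 0},
  {"tx": 0.05,"ty": 0,"tz": -0.87,"wx": 0,"wy": 0.09,"wz": 0},
  {"tx": 0.03,"ty": 0,"tz": -0.87,"wx": 0,"wy": 0.09,"wz": 0},
  {"tx": 0,"ty": 0,"tz": -0.88,"wx": 0,"wy": 0.09,"wz": 0},
  {"tx": 0,"ty": 0,"tz": -0.89,"wx": 0,"wy": 0.09,"wz": 0},
  {"tx": -0.02,"ty": 0,"tz": -0.9,"wx": 0,"wy": 0.09,"wz": 0},
  {"tx": -0.04,"ty": 0,"tz": -0.91,"wx": 0,"wy": 0.09,"wz": 0},
  {"tx": -0.05,"ty": 0,"tz": -0.93,"wx": 0,"wy": 0.09,"wz": 0},
  {"tx": -0.07,"ty": 0,"tz": -0.94,"wx": 0,"wy": 0.09,"wz": 0},
  {"tx": -0.08,"ty": 0,"tz": -0.96,"wx": 0,"wy": 0.09,"wz": 0},
])

```text
time_s: 12.52
ee_pos: [359.7, -230.9, 183.5]
ee_rot: [179.3, -61.8, 94.6]
force: [-0.2, -0.1, -1.4]
gripper_width: 17.9
gripper_force: 60.0
```

Call:
move_arm([
  {"tx": 0,"ty": 0,"tz": 0,"wx": 0,"wy": 0,"wz": 0},
  {"tx": 0,"ty": 0,"tz": 0,"wx": 0,"wy": 0,"wz": 0},
  {"tx": 0,"ty": 0,"tz": 0,"wx": 0,"wy": 0,"wz": 0},
  {"tx": 0,"ty": 0,"tz": 0,"wx": 0,"wy": 0,"wz": 0},
  {"tx": 0,"ty": 0,"tz": 0,"wx": 0,"wy": 0,"wz": 0},
  {"tx": 0,"ty": 0,"tz": 0,"wx": 0,"wy": 0,"wz": 0},
  {"tx": 0,"ty": 0,"tz": 0,"wx": 0,"wy": 0,"wz": 0},
  {"tx": 0,"ty": 0,"tz": 0,"wx": 0,"wy": 0,"wz": 0},
])

```text
time_s: 13.18
ee_pos: [359.2, -228.9, 183.4]
ee_rot: [179.5, -61.8, 94.5]
force: [-0.5, -0.6, -2.2]
gripper_width: 17.5
gripper_force: 60.0
```

Run:
```python
from pl import *
T=grab('top'); S=grab('scene'); s=env.state(); print(s['ee_pos'],s['ee_rot'],s['qpos'].round(1),s['gripper_width'],s['force'])
c1=S['color'][90:210,150:330]; c2=T['color'][190:310,340:520]
cv2.imwrite('pics/c7.png',cv2.resize(np.vstack([c1,c2]),None,fx=2.5,fy=2.5,interpolation=cv2.INTER_CUBIC)[:,:,::-1])
e=np.array([75.6,-.6,-17.15]); lip=e+[-195,0,-.5]; p,r=pose(); print('lip',p+r.apply(lip)) 
f=grab('wrist')
h=cv2.cvtColor(f['color'],cv2.COLOR_RGB2HSV); m=cv2.inRange(h,(0,120,60),(8,255,255))|cv2.inRange(h,(172,120,60),(180,255,255))
cc,hh=cv2.findContours(m,cv2.RETR_CCOMP,cv2.CHAIN_APPROX_NONE)
for k,q in zip(cc,hh[0]):
    if q[3]>=0 and len(k)>30: print(len(k),cv2.minEnclosingCircle(k),k.mean(0))
```

```text
[ 359.20266238 -229.02079154  183.1706693 ] [179.52527063 -61.81705997  94.44792254] [-55.1  35.   94.2  28.3 106.7 -65.7] 17.663338370834985 [ 0.32049356 -0.84825134 -1.59878463]
lip [ 364.03814475 -300.8057849    86.25949688]
93 ((319.0, 117.88235473632812), 17.146928787231445) [[319.25806452 117.70967742]]
```

View pics/c7.png

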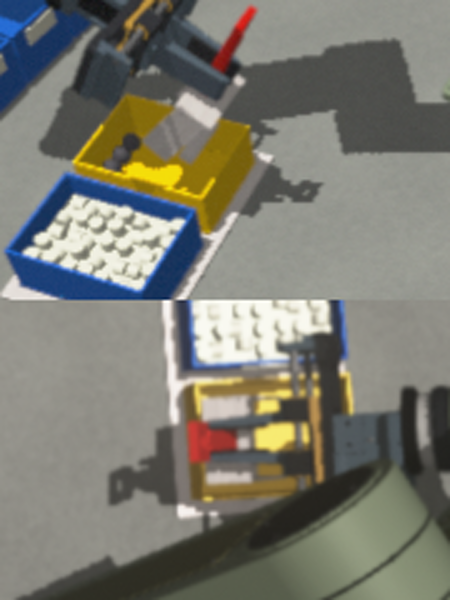

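Call:
move_arm([
  {"tx": 0.5,"ty": 0,"tz": -0.25,"wx": 0,"wy": 0,"wz": 0},
  {"tx": 0.9,"ty": 0,"tz": -0.5,"wx": 0,"wy": 0,"wz": 0},
  {"tx": 1.0,"ty": 0,"tz": -0.55,"wx": 0,"wy": 0,"wz": 0},
  {"tx": 1.0,"ty": 0,"tz": -0.55,"wx": 0,"wy": 0,"wz": 0},
  {"tx": 1.0,"ty": 0,"tz": -0.55,"wx": 0,"wy": 0,"wz": 0},
  {"tx": 1.0,"ty": 0,"tz": -0.55,"wx": 0,"wy": 0,"wz": 0},
  {"tx": 1.0,"ty": 0,"tz": -0.55,"wx": 0,"wy": 0,"wz": 0},
  {"tx": 1.0,"ty": 0,"tz": -0.55,"wx": 0,"wy": 0,"wz": 0},
  {"tx": 1.0,"ty": 0,"tz": -0.55,"wx": 0,"wy": 0,"wz": 0},
  {"tx": 1.0,"ty": 0,"tz": -0.55,"wx": 0,"wy": 0,"wz": 0},
  {"tx": 1.0,"ty": 0,"tz": -0.5,"wx": 0,"wy": 0,"wz": 0},
  {"tx": 0.8,"ty": 0,"tz": -0.4,"wx": 0,"wy": 0,"wz": 0},
])

```text
time_s: 14.33
ee_pos: [358.7, -229.7, 311.6]
ee_rot: [179.5, -61.8, 94.5]
force: [0.4, -1.5, -1.5]
gripper_width: 17.5
gripper_force: 60.0
```

```bash
cat >> pl.py <<'E'
e=np.array([75.6,-.6,-17.15]); tip=np.array([537.5,302,212.8])
def bf(a,t=35): 
    r=R.from_euler('z',a,degrees=True)*R.from_euler('y',-t,degrees=True); M=r.as_matrix(); return M[:,0],M[:,1],M[:,2]
E
python3 - <<'E'
from pl import *
s=env.state(); print(s['ee_pos'],s['ee_rot'])
u,y,n=bf(61); rr=rt(61,35); g=tcp(tip+60*n-60*y,e,rr); print(g)
q=s['qpos']; p,r=pose()
from scipy.spatial.transform import Slerp
sl=Slerp([0,1],R.concatenate([r,rr])); print('turn',(r.inv()*rr).as_rotvec())
print('shift world',g-p,'in start axes',r.inv().apply(g-p),'in end axes',rr.inv().apply(g-p))
for k in np.linspace(0,1,6):
    q,er=ik(p+k*(g-p),sl(k),q); print(np.round(p+k*(g-p)),q.round(0),round(er,2))
for off in (60*n,0*n,-40*n,-40*n-25*n*0): q,er=ik(tcp(tip+off,e,rr),rr,q); print(q.round(0),round(er,2))
E
```

```text
[ 358.74909522 -229.67617648  311.62175488] [179.49477475 -61.81578088  94.46967833]
[548.56318543 196.96099525 204.53828651]
turn [-0.4322527 -0.456115   0.3891216]
shift world [ 189.8140902   426.63717173 -107.08346837] in start axes [ 99.51774349 218.83979705 414.39220106] in end axes [319.62356278 -40.82266122 354.52760511]
[ 359. -230.  312.] [-55.  28.  86.  31. 120. -58.] 0.0
[ 397. -144.  290.] [-49.  22.  96.  36. 107. -50.] 0.0
[435. -59. 269.] [-40.  16. 104.  41.  93. -41.] 0.0
[473.  26. 247.] [-28.  12. 110.  45.  78. -29.] 0.0
[511. 112. 226.] [-13.  10. 112.  47.  62. -15.] 0.0
[549. 197. 205.] [  2.  11. 111.  42.  47.   5.] 0.0
[  6.   7. 116.  43.  43.   7.] 0.0
[ 10.  12. 118.  49.  36.   3.] 0.0
[ 13.  16. 118.  54.  32.  -2.] 0.0
[ 13.  16. 118.  54.  32.  -2.] 0.0
```

Call:
move_arm([
  {"tx": 0,"ty": 0,"tz": 0,"wx": -0.054,"wy": -0.057,"wz": 0.049},
  {"tx": 0,"ty": 0,"tz": 0,"wx": -0.054,"wy": -0.057,"wz": 0.049},
  {"tx": 0,"ty": 0,"tz": 0,"wx": -0.054,"wy": -0.057,"wz": 0.049},
  {"tx": 0,"ty": 0,"tz": 0,"wx": -0.054,"wy": -0.057,"wz": 0.049},
  {"tx": 0,"ty": 0,"tz": 0,"wx": -0.054,"wy": -0.057,"wz": 0.049},
  {"tx": 0,"ty": 0,"tz": 0,"wx": -0.054,"wy": -0.057,"wz": 0.049},
  {"tx": 0,"ty": 0,"tz": 0,"wx": -0.054,"wy": -0.057,"wz": 0.049},
  {"tx": 0,"ty": 0,"tz": 0,"wx": -0.054,"wy": -0.057,"wz": 0.049},
])

```text
time_s: 15.0
ee_pos: [358.3, -229.5, 310.8]
ee_rot: [-179.8, -34.9, 60.6]
force: [-0.2, -0.7, -1.4]
gripper_width: 17.6
gripper_force: 60.0
```

Call:
move_arm([
  {"tx": 0.7,"ty": -0.1,"tz": 0.8,"wx": 0,"wy": 0,"wz": 0},
  {"tx": 1.3,"ty": -0.15,"tz": 1.4,"wx": 0,"wy": 0,"wz": 0},
  {"tx": 1.4,"ty": -0.2,"tz": 1.55,"wx": 0,"wy": 0,"wz": 0},
  {"tx": 1.4,"ty": -0.2,"tz": 1.55,"wx": 0,"wy": 0,"wz": 0},
  {"tx": 1.4,"ty": -0.2,"tz": 1.55,"wx": 0,"wy": 0,"wz": 0},
  {"tx": 1.4,"ty": -0.2,"tz": 1.55,"wx": 0,"wy": 0,"wz": 0},
  {"tx": 1.4,"ty": -0.2,"tz": 1.55,"wx": 0,"wy": 0,"wz": 0},
  {"tx": 1.4,"ty": -0.2,"tz": 1.55,"wx": 0,"wy": 0,"wz": 0},
  {"tx": 1.4,"ty": -0.2,"tz": 1.55,"wx": 0,"wy": 0,"wz": 0},
  {"tx": 1.4,"ty": -0.2,"tz": 1.55,"wx": 0,"wy": 0,"wz": 0},
  {"tx": 1.4,"ty": -0.2,"tz": 1.55,"wx": 0,"wy": 0,"wz": 0},
  {"tx": 1.4,"ty": -0.2,"tz": 1.55,"wx": 0,"wy": 0,"wz": 0},
])

```text
time_s: 16.0
ee_pos: [451.9, -13.4, 256.4]
ee_rot: [-179.6, -35.1, 60.8]
force: [0.4, -0.0, -1.2]
gripper_width: 17.6
gripper_force: 60.0
```

Run:
```python
from pl import *
u,y,n=bf(61); rr=rt(61,35); g=tcp(tip+60*n-60*y,e,rr); to(g,rr); s=env.state(); print(s['ee_pos'],s['qpos'].round(1))
# balls in bin
T=grab('top'); c=T['color'][205:285,405:495]; cv2.imwrite('pics/bin.png',cv2.resize(c,(360,320),interpolation=cv2.INTER_CUBIC)[:,:,::-1])
h=cv2.cvtColor(c,cv2.COLOR_RGB2HSV); m=cv2.inRange(h,(0,0,0),(180,255,70)); cc,_=cv2.findContours(m,cv2.RETR_EXTERNAL,cv2.CHAIN_APPROX_NONE)
for k in cc:
    if cv2.contourArea(k)>8: print(cv2.contourArea(k),k[:,0].mean(0)+[405,205],onz(T,*(k[:,0].mean(0)+[405,205]),19))
```

```text
shift cm [15.91 -1.7  17.51] turn [-0.0053 -0.0009 -0.0028]
[451.93087423 -13.40737841 256.40204176] [-28.6   3.6 111.6  37.8  69.7 -14.5]
666.0 [424.21590909 218.78409091] [ 431.46697238 -269.16138686   19.        ]
25.0 [407.95 208.75] [ 456.61466893 -226.15059374   19.        ]
```

Call:
move_arm([
  {"tx": 1.35,"ty": -0.15,"tz": 1.5,"wx": 0,"wy": 0,"wz": 0},
  {"tx": 1.35,"ty": -0.15,"tz": 1.5,"wx": 0,"wy": 0,"wz": 0},
  {"tx": 1.35,"ty": -0.15,"tz": 1.5,"wx": 0,"wy": 0,"wz": 0},
  {"tx": 1.35,"ty": -0.15,"tz": 1.5,"wx": 0,"wy": 0,"wz": 0},
  {"tx": 1.35,"ty": -0.15,"tz": 1.5,"wx": 0,"wy": 0,"wz": 0},
  {"tx": 1.35,"ty": -0.15,"tz": 1.5,"wx": 0,"wy": 0,"wz": 0},
  {"tx": 1.35,"ty": -0.15,"tz": 1.5,"wx": 0,"wy": 0,"wz": 0},
  {"tx": 1.35,"ty": -0.15,"tz": 1.5,"wx": 0,"wy": 0,"wz": 0},
  {"tx": 1.35,"ty": -0.15,"tz": 1.5,"wx": 0,"wy": 0,"wz": 0},
  {"tx": 1.35,"ty": -0.15,"tz": 1.5,"wx": 0,"wy": 0,"wz": 0},
  {"tx": 1.35,"ty": -0.15,"tz": 1.5,"wx": 0,"wy": 0,"wz": 0},
  {"tx": 1,"ty": -0.05,"tz": 1,"wx": 0,"wy": 0,"wz": 0},
])

```text
time_s: 17.05
ee_pos: [548.2, 196.4, 203.0]
ee_rot: [-179.5, -34.9, 60.8]
force: [-0.7, -1.3, -1.0]
gripper_width: 17.5
gripper_force: 60.0
```

Run:
```python
from pl import *
import pickle
s=env.state(); f=grab('wrist'); T=grab('top'); S=grab('scene'); pickle.dump((f,T,S,s),open('p1.pkl','wb'))
c=T['color'][200:290,400:500]; c3=S['color'][110:200,160:260]
r=lambda i:cv2.resize(i,(320,288),interpolation=cv2.INTER_CUBIC)
cv2.imwrite('pics/w8.png',np.vstack([f['color'],np.hstack([r(c),r(c3)])[:200*10]])[:,:,::-1][:600] if False else np.vstack([cv2.resize(f['color'],(512,320)),np.hstack([cv2.resize(c,(256,230)),cv2.resize(c3,(256,230))])])[:,:,::-1])
print(s['ee_pos'],s['ee_rot'],s['force']); print('predicted tip px',proj(f,tip),'eye px',proj(f,pose()[0]+pose()[1].apply(e)))
```

```text
[548.15500167 196.3629925  203.0292721 ] [-179.48223468  -34.92887084   60.80131943] [-0.66630713 -1.27136733 -1.00909799]
predicted tip px [224.98850638 111.25982938] eye px [317.70533143 117.69845722]
```

View pics/w8.png

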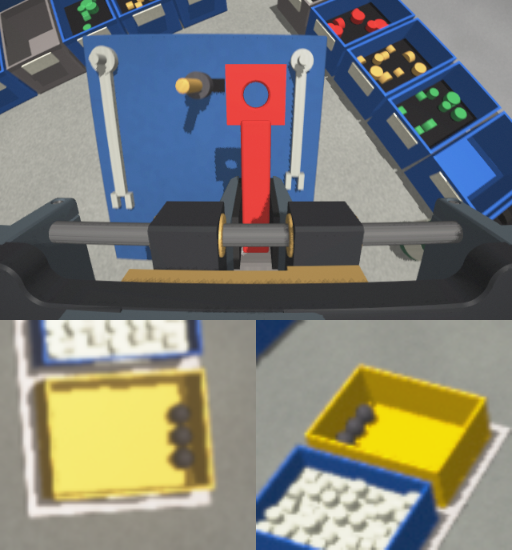

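```bash
cat > meas.py <<'E'
from pl import *
def onplane(f,uv,p0,n):
    o,w=ray(f,*uv); return o+w*((p0-o)@n)/(w@n)
def disc(f,box):
    h=cv2.cvtColor(f['color'],cv2.COLOR_RGB2HSV); x0,y0,x1,y1=box
    m=cv2.inRange(h[y0:y1,x0:x1],(8,90,60),(28,255,255)); c=max(cv2.findContours(m,cv2.RETR_EXTERNAL,cv2.CHAIN_APPROX_NONE)[0],key=cv2.contourArea)
    return m,c+[x0,y0],h
def hole(f):
    h=cv2.cvtColor(f['color'],cv2.COLOR_RGB2HSV); m=cv2.inRange(h,(0,120,60),(8,255,255))|cv2.inRange(h,(172,120,60),(180,255,255))
    cc,hh=cv2.findContours(m,cv2.RETR_CCOMP,cv2.CHAIN_APPROX_NONE); k=max([k for k,q in zip(cc,hh[0]) if q[3]>=0],key=len); return cv2.fitEllipse(k)
E
python3 - <<'E'
from meas import *
import pickle
f,T,S,s=pickle.load(open('p1.pkl','rb'))
m,c,h=disc(f,(200,80,265,140)); print('orange bbox',cv2.boundingRect(c),'V rows');
sub=h[100:118:3,212:262:2]; print(sub[:,:,2]); print(sub[:,:,0])
print('hole',hole(f))
u,y,n=bf(61); p0=tip-66*n
hb=cv2.inRange(h,(100,100,60),(118,255,255))
tp=[]
for x in range(130,400,10):
    r=np.where(hb[25:80,x])[0]
    if len(r): tp.append(onplane(f,(x,25+r[0]),p0,n))
tp=np.array(tp); print('top edge: up coord',((tp-p0)@u).round(1),'y',((tp-p0)@y).round(0)[[0,-1]])
for nm,x0,x1,first in(('L',80,150,1),('R',400,415,0)):
    tp=[]
    for v in range(55,230,15):
        c=np.where(hb[v,x0:x1] if first else hb[v,300:425])[0]
        if len(c): tp.append(onplane(f,((x0+c[0]) if first else 300+c[-1],v),p0,n))
    tp=np.array(tp); print(nm,'y',((tp-p0)@y).round(1),'u',((tp-p0)@u).round(0))
E
```

```text
orange bbox (219, 98, 34, 19) V rows
[[168 168 167 167 162 209 236 240 242 243 241 213 190 189 191 192 193 184
  172 132 102 101 100 102  92]
 [167 167 167 167 222 236 238 237 240 242 243 241 181 166 167 167 169 170
  171 170 131 101 100 103 101]
 [167 167 168 167 231 235 235 237 240 239 237 239 214 139 141 142 143 143
  144 146 136 100 100 102 102]
 [167 169 168 168 218 232 235 238 237 234 236 237 201 121 122 121 121 120
  119 120 113 100 101 102 101]
 [168 169 169 170 146 218 235 235 232 233 233 224 126 110 110 110 109 110
  109  97  94 100  99 102  99]
 [169 169 168 169 168 157 184 204 217 208 181 116  99  94  89  88  80  77
   72  79  95 100 102 102  74]]
[[108 108 108 108 108  17  22  22  23  23  23  19  19  19  18  18  19  19
   18  16 170 158 160 158 158]
 [108 108 108 108  19  21  22  22  23  23  23  23  19  18  19  19  19  19
   19  19  17 165 158 165 162]
 [108 108 108 108  21  21  21  22  22  22  22  22  19  19  19  19  19  19
   19  19  19 160 160 168 165]
 [108 108 108 108  19  21  21  22  22  21  21  21  19  19  19  19  19  19
   19  19  18 150 165 173 165]
 [108 108 108 108 139  19  21  21  21  21  21  20  19  19  19  18  19  18
   18  18   6 170 160   0 165]
 [108 108 108 108 108 113  15  17  18  18  18  18  19  18  19  17  16  14
   13   0 150 165 168 170   0]]
hole ((319.3273620605469, 117.72303771972656), (32.497711181640625, 33.23844528198242), 3.2954020500183105)
top edge: up coord [67.3 68.5 68.1 67.8 64.4 63.4 66.1 66.6 66.4 66.2 66.  65.8 65.7 52.1
 52.  51.9 51.8 51.7 51.7 51.6 51.6 50.9 50.9 50.9 50.9 51.  65.3] y [  94. -117.]
L y [140.1 129.3 119.5 119.7 120.  120.3 120.7 120.2 120.7 121.3 121.  121.8] u [  48.   35.   22.   10.   -3.  -16.  -29.  -42.  -56.  -70.  -85. -100.]
R y [-145.7 -146.5 -147.4 -148.3 -131.4 -130.4 -130.4 -130.4 -129.5 -129.5
 -129.5 -128.6] u [ 43.  31.  20.   8.  -5. -17. -30. -43. -57. -71. -85. -99.]
```

Run:
```python
from meas import *
import pickle
f,T,S,s=pickle.load(open('p1.pkl','rb'))
u,y,n=bf(60)
o=tip-66*n
for uu in(50,66): print(uu,[proj(f,o+uu*u+yy*y).round(0) for yy in(120,0,-130)])
h=cv2.cvtColor(f['color'],cv2.COLOR_RGB2HSV); print(h[30:60:2,150].tolist())
ow=[ray(S,435.3,247.2),ray(T,189.8,159.8),ray(f,227.5,107.5)]
print(tri(ow),tri(ow[1:]),tri([ow[0],ow[2]]))
# tip & eye in tool frame using wrist
p,r=pose(); print('cam n-height', (ow[2][0]-tip)@n)
```

```text
50 [array([105.,  49.]), array([246.,  46.]), array([407.,  48.])]
66 [array([102.,  28.]), array([245.,  25.]), array([409.,  26.])]
[[109, 172, 107], [109, 170, 114], [109, 172, 114], [109, 174, 113], [109, 169, 110], [108, 171, 109], [108, 159, 120], [108, 151, 159], [108, 151, 157], [108, 151, 157], [108, 149, 157], [108, 154, 156], [108, 150, 158], [108, 150, 158], [108, 152, 158]]
(array([538.07438349, 301.01570418, 215.12151224]), [np.float64(0.5294053840727764), np.float64(2.2627212868816837), np.float64(2.0686822018660282)]) (array([537.94637878, 300.06774587, 216.48388148]), [np.float64(2.1225039462715025), np.float64(2.122503946271408)]) (array([539.67958283, 301.09254522, 216.93831515]), [np.float64(0.4417623826003471), np.float64(0.44176238260056194)])
cam n-height 211.42643308229728
```

Run:
```python
from meas import *
import pickle
f,T,S,s=pickle.load(open('p1.pkl','rb'))
u,y,n=bf(60); o,w=ray(f,227.5,107.5); t0=np.array([538.8,301.,216]); t=o+w*((t0-o)@n)/(w@n); print('tip',t)
p,r=pose(); o,w=ray(f,319.33,117.72); a=r.inv().apply(o-p);b=r.inv().apply(w); ee=a+b*(-17.15-a[2])/b[2]; print('eye tool',ee,'cam',a)
rr=rt(60,35); to(tcp(t+25*n,ee,rr),rr)
```

```text
tip [539.95278859 301.03896975 216.42722679]
eye tool [ 75.58994381   0.15270204 -17.15      ] cam [  81.68134592    0.24281164 -169.43308547]
shift cm [ 0.43 -5.95  3.25] turn [-0.0162  0.0016  0.0123]
```

Call:
move_arm([
  {"tx": 0.08,"ty": -0.9,"tz": 0.1,"wx": 0,"wy": 0,"wz": 0},
  {"tx": 0.08,"ty": -1.3,"tz": 0.3,"wx": 0,"wy": 0,"wz": 0},
  {"tx": 0.08,"ty": -1.3,"tz": 0.5,"wx": 0,"wy": 0,"wz": 0},
  {"tx": 0.09,"ty": -1.3,"tz": 0.6,"wx": 0,"wy": 0,"wz": 0},
  {"tx": 0.1,"ty": -0.8,"tz": 0.6,"wx": 0,"wy": 0,"wz": 0},
  {"tx": 0,"ty": -0.35,"tz": 0.4,"wx": 0,"wy": 0,"wz": 0},
  {"tx": 0,"ty": 0,"tz": 0,"wx": -0.016,"wy": 0.0016,"wz": 0.012},
  {"tx": 0,"ty": 0,"tz": 0,"wx": 0,"wy": 0,"wz": 0},
])

```text
time_s: 17.87
ee_pos: [505.1, 238.9, 186.5]
ee_rot: [179.8, -35.1, 59.9]
force: [-0.0, -0.0, -2.4]
gripper_width: 17.5
gripper_force: 60.0
```

Run:
```python
from meas import *
import pickle
f=grab('wrist'); s=env.state(); pickle.dump((f,s),open('p2.pkl','wb')); print(s['ee_pos'],s['ee_rot'],s['force'])
print('hole',hole(f)); m,c,h=disc(f,(295,90,345,145)); k=c[h[c[:,0,1],c[:,0,0],2]>0]; print(cv2.boundingRect(c),cv2.minEnclosingCircle(c),len(c))
r=cv2.resize(f['color'][70:170,260:380],None,fx=5,fy=5,interpolation=cv2.INTER_NEAREST); cv2.imwrite('pics/w9.png',r[:,:,::-1])
```

```text
[505.62611542 238.69999634 186.86823553] [179.72487588 -35.07915665  59.96234554] [-0.07322343  0.8459025  -2.48172338]
hole ((319.3354797363281, 117.79399108886719), (31.94059944152832, 32.695770263671875), 173.40806579589844)
(308, 105, 21, 22) ((318.0, 115.28571319580078), 10.714385032653809) 57
```

View pics/w9.png

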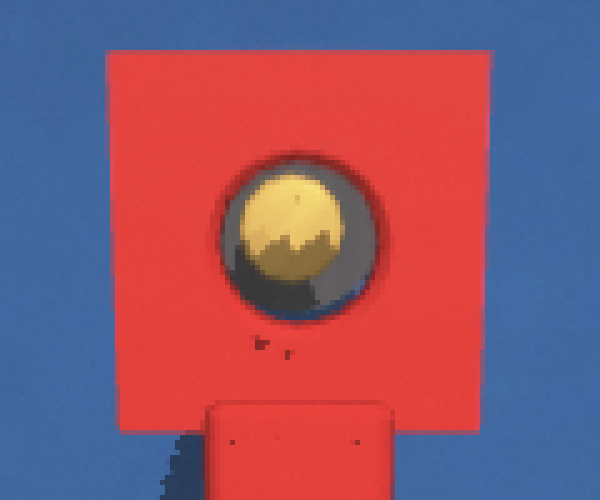

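Run:
```python
from meas import *
import pickle
f,s=pickle.load(open('p2.pkl','rb')); p,r=pose()
def at(uv,z):
    o,w=ray(f,*uv); a=r.inv().apply(o-p);b=r.inv().apply(w); return a+b*(z-a[2])/b[2]
ee=at((319.33,117.79),-18.5); 
for dz in (26,31,36): print('tip-eye in tool',(at((318,115.3),-17.15+dz)-ee).round(2))
m,c,h=disc(f,(295,90,345,145)); print(cv2.fitEllipse(cv2.convexHull(c)))
to(p,rt(60,35))
```

```text
tip-eye in tool [ 0.2  -0.72 27.35]
tip-eye in tool [ 0.04 -0.74 32.35]
tip-eye in tool [-0.13 -0.76 37.35]
((317.83489990234375, 115.16728210449219), (20.50359535217285, 21.247875213623047), 20.50078773498535)
shift cm [0. 0. 0.] turn [ 0.0052 -0.0014 -0.0005]
```

Call:
move_arm([
  {"tx": 0,"ty": -0.07,"tz": 0.2,"wx": 0.005,"wy": -0.001,"wz": 0},
  {"tx": 0,"ty": 0,"tz": 0.3,"wx": 0,"wy": 0,"wz": 0},
  {"tx": 0,"ty": 0,"tz": 0.4,"wx": 0,"wy": 0,"wz": 0},
  {"tx": 0,"ty": 0,"tz": 0.4,"wx": 0,"wy": 0,"wz": 0},
  {"tx": 0,"ty": 0,"tz": 0.4,"wx": 0,"wy": 0,"wz": 0},
  {"tx": 0,"ty": 0,"tz": 0.4,"wx": 0,"wy": 0,"wz": 0},
  {"tx": 0,"ty": 0,"tz": 0.4,"wx": 0,"wy": 0,"wz": 0},
  {"tx": 0,"ty": 0,"tz": 0.3,"wx": 0,"wy": 0,"wz": 0},
  {"tx": 0,"ty": 0,"tz": 0.2,"wx": 0,"wy": 0,"wz": 0},
  {"tx": 0,"ty": 0,"tz": 0,"wx": 0,"wy": 0,"wz": 0},
])

```text
time_s: 18.75
ee_pos: [513.6, 254.0, 161.6]
ee_rot: [-179.9, -35.0, 59.9]
force: [-0.5, -0.1, -1.7]
gripper_width: 17.5
gripper_force: 60.0
```

Run:
```python
from meas import *
f=grab('wrist'); s=env.state(); print(s['ee_pos'],s['ee_rot'],s['force'],s['torque'],s['gripper_width']); to(pose()[0],rt(60,35))
u,y,n=bf(60); print('force u,y,n',[round(s['force']@k,1) for k in(u,y,n)])
print('hole',hole(f)); m,c,h=disc(f,(295,90,345,145)); print(cv2.boundingRect(c),cv2.fitEllipse(cv2.convexHull(c)))
```

```text
[513.64776062 253.94427656 161.89757579] [-179.92677005  -34.99501834   59.93732894] [ 0.40859313  0.3330912  -1.39448231] [-0.49775989  0.33410881  0.01092027] 17.754565512789302
shift cm [0. 0. 0.] turn [-0.0007  0.0001 -0.0009]
force u,y,n [np.float64(-0.4), np.float64(-0.2), np.float64(-1.4)]
hole ((319.2549743652344, 117.86857604980469), (32.04389190673828, 32.706764221191406), 4.00242280960083)
(306, 105, 25, 26) ((317.78546142578125, 117.43490600585938), (24.76180076599121, 25.661334991455078), 4.091480255126953)
```

Call:
move_arm([
  {"tx": 0,"ty": -0.07,"tz": 0,"wx": 0,"wy": 0,"wz": 0},
  {"tx": 0,"ty": 0,"tz": 0.3,"wx": 0,"wy": 0,"wz": 0},
  {"tx": 0,"ty": 0,"tz": 0.4,"wx": 0,"wy": 0,"wz": 0},
  {"tx": 0,"ty": 0,"tz": 0.4,"wx": 0,"wy": 0,"wz": 0},
  {"tx": 0,"ty": 0,"tz": 0.4,"wx": 0,"wy": 0,"wz": 0},
  {"tx": 0,"ty": 0,"tz": 0.4,"wx": 0,"wy": 0,"wz": 0},
  {"tx": 0,"ty": 0,"tz": 0.4,"wx": 0,"wy": 0,"wz": 0},
  {"tx": 0,"ty": 0,"tz": 0.3,"wx": 0,"wy": 0,"wz": 0},
  {"tx": 0,"ty": 0,"tz": 0,"wx": 0,"wy": 0,"wz": 0},
])

```text
time_s: 19.55
ee_pos: [520.4, 267.4, 140.0]
ee_rot: [-179.9, -35.0, 59.9]
force: [-0.5, -0.8, -2.1]
gripper_width: 17.4
gripper_force: 60.0
```

Run:
```python
from meas import *
f=grab('wrist'); s=env.state(); print(s['ee_pos'],s['ee_rot'],s['force'],s['torque'],s['gripper_width'])
u,y,n=bf(60); print('force u,y,n',[round(s['force']@k,1) for k in(u,y,n)]); p,r=pose(); E=p+r.apply([75.6,.15,-17.15]); o=np.array([540,301,216.4])-66*n; print('eye board',(E-o)@u,(E-o)@y,(E-o)@n)
m,c,h=disc(f,(285,80,355,155)); print(cv2.boundingRect(c)); print('hole',hole(f))
```

```text
[520.41630116 267.27893927 140.38691045] [-179.9092004   -34.98034953   59.93641344] [-0.09115681 -0.30297703 -1.14464408] [-0.49040676  0.31169586  0.00627567] 17.67654907802256
force u,y,n [np.float64(-0.9), np.float64(-0.1), np.float64(-0.8)]
eye board 0.0634204819992293 -0.13556024681153014 43.22436116050163
(305, 104, 30, 32)
hole ((319.38311767578125, 118.57872009277344), (31.789722442626953, 34.364402770996094), 177.48129272460938)
```

Call:
move_arm([
  {"tx": 0,"ty": 0,"tz": 0.2,"wx": 0,"wy": 0,"wz": 0},
  {"tx": 0,"ty": 0,"tz": 0.3,"wx": 0,"wy": 0,"wz": 0},
  {"tx": 0,"ty": 0,"tz": 0.3,"wx": 0,"wy": 0,"wz": 0},
  {"tx": 0,"ty": 0,"tz": 0.2,"wx": 0,"wy": 0,"wz": 0},
  {"tx": 0,"ty": 0,"tz": 0.2,"wx": 0,"wy": 0,"wz": 0},
  {"tx": 0,"ty": 0,"tz": 0,"wx": 0,"wy": 0,"wz": 0},
])

```text
time_s: 20.1
ee_pos: [523.9, 273.2, 130.6]
ee_rot: [-179.9, -35.0, 59.9]
force: [0.1, -0.4, -1.5]
gripper_width: 17.6
gripper_force: 60.0
```

Call:
move_arm([
  {"tx": 0,"ty": 0,"tz": 0.1,"wx": 0,"wy": 0,"wz": 0},
  {"tx": 0,"ty": 0,"tz": 0.1,"wx": 0,"wy": 0,"wz": 0},
  {"tx": 0,"ty": 0,"tz": 0,"wx": 0,"wy": 0,"wz": 0},
])

```text
time_s: 20.35
ee_pos: [524.6, 274.1, 129.6]
ee_rot: [-180.0, -35.0, 60.0]
force: [-1.2, -1.5, 1.2]
gripper_width: 17.8
gripper_force: 60.0
```

```bash
cat > chk.py <<'E'
from meas import *
s=env.state(); print(s['ee_pos'],s['ee_rot'],s['torque'],s['gripper_width'])
u,y,n=bf(60); print('force u,y,n',[round(s['force']@k,1) for k in(u,y,n)]); p,r=pose(); E=p+r.apply([75.6,.15,-17.15]); o=np.array([540,301,216.4])-66*n; print('eye board',(E-o)@u,(E-o)@y,(E-o)@n)
E
python3 chk.py
```

```text
[524.60487788 274.05264827 129.61371492] [-179.97444119  -35.02368045   59.96510155] [-0.61022477  0.40719821 -0.01604065] 17.756734453614047
force u,y,n [np.float64(-0.9), np.float64(0.3), np.float64(2.1)]
eye board 0.39215194094859385 -0.3304731843318892 29.89081853857057
```

Call:
move_arm([
  {"tx": 0,"ty": 0,"tz": 0.1,"wx": 0,"wy": 0,"wz": 0},
  {"tx": 0,"ty": 0,"tz": 0,"wx": 0,"wy": 0,"wz": 0},
  {"tx": 0,"ty": 0,"tz": 0,"wx": 0,"wy": 0,"wz": 0},
])

```text
time_s: 20.6
ee_pos: [524.7, 274.3, 129.5]
ee_rot: [180.0, -35.1, 60.0]
force: [-6.1, -6.4, 6.5]
gripper_width: 17.4
gripper_force: 60.0
```

```bash
python3 chk.py
```

```text
[524.69423108 274.26447396 129.52222604] [179.98713707 -35.05623833  59.99542134] [-0.86038108  0.75280748  0.03088015] 17.396989041199614
force u,y,n [np.float64(-3.3), np.float64(2.0), np.float64(10.3)]
eye board 0.5168450197913919 -0.26288634470552485 29.728029577478665
```

Call:
move_arm([
  {"tx": 0,"ty": 0,"tz": -0.05,"wx": 0,"wy": 0,"wz": 0},
  {"tx": 0,"ty": 0,"tz": 0,"wx": 0,"wy": 0,"wz": 0},
  {"tx": 0,"ty": 0,"tz": 0,"wx": 0,"wy": 0,"wz": 0},
  {"tx": 0,"ty": 0,"tz": 0,"wx": 0,"wy": 0,"wz": 0},
  {"tx": 0,"ty": 0,"tz": 0,"wx": 0,"wy": 0,"wz": 0},
  {"tx": 0,"ty": 0,"tz": 0,"wx": 0,"wy": 0,"wz": 0},
], gripper=4.5)

```text
time_s: 21.1
ee_pos: [524.8, 274.4, 128.9]
ee_rot: [-179.9, -35.0, 59.9]
force: [-0.5, 0.2, -0.5]
gripper_width: 44.9
gripper_force: 0.0
```

Call:
move_arm([
  {"tx": 0,"ty": 0,"tz": -0.2,"wx": 0,"wy": 0,"wz": 0},
  {"tx": 0,"ty": 0,"tz": -0.5,"wx": 0,"wy": 0,"wz": 0},
  {"tx": 0,"ty": 0,"tz": -1,"wx": 0,"wy": 0,"wz": 0},
  {"tx": 0,"ty": 0,"tz": -1.5,"wx": 0,"wy": 0,"wz": 0},
  {"tx": 0,"ty": 0,"tz": -1.5,"wx": 0,"wy": 0,"wz": 0},
  {"tx": 0,"ty": 0,"tz": -1.5,"wx": 0,"wy": 0,"wz": 0},
  {"tx": 0,"ty": 0,"tz": -1.5,"wx": 0,"wy": 0,"wz": 0},
  {"tx": 0,"ty": 0,"tz": -1.5,"wx": 0,"wy": 0,"wz": 0},
  {"tx": 0,"ty": 0,"tz": -1.5,"wx": 0,"wy": 0,"wz": 0},
  {"tx": 0,"ty": 0,"tz": -1.5,"wx": 0,"wy": 0,"wz": 0},
  {"tx": 0,"ty": 0,"tz": -1,"wx": 0,"wy": 0,"wz": 0},
  {"tx": 0,"ty": 0,"tz": -0.5,"wx": 0,"wy": 0,"wz": 0},
])

```text
time_s: 22.1
ee_pos: [485.5, 205.5, 243.1]
ee_rot: [179.9, -35.1, 60.0]
force: [0.4, -0.5, -0.5]
gripper_width: 45.1
gripper_force: 0.0
```

Run:
```python
from meas import *
f=grab('wrist'); S=grab('scene'); T=grab('top'); s=env.state(); print(s['ee_pos'],s['force'],s['gripper_width'])
r=lambda i,w,h:cv2.resize(i,(w,h),interpolation=cv2.INTER_CUBIC)
cv2.imwrite('pics/fin.png',np.vstack([np.hstack([r(f['color'],400,250),r(S['color'][200:340,310:530],400,250)]),r(T['color'][60:300,100:520],800,340)])[:,:,::-1])
```

```text
[485.40344125 205.99389933 241.34543643] [ 0.14226783 -0.26285864 -0.56877778] 45.040396986653555
```

View pics/fin.png

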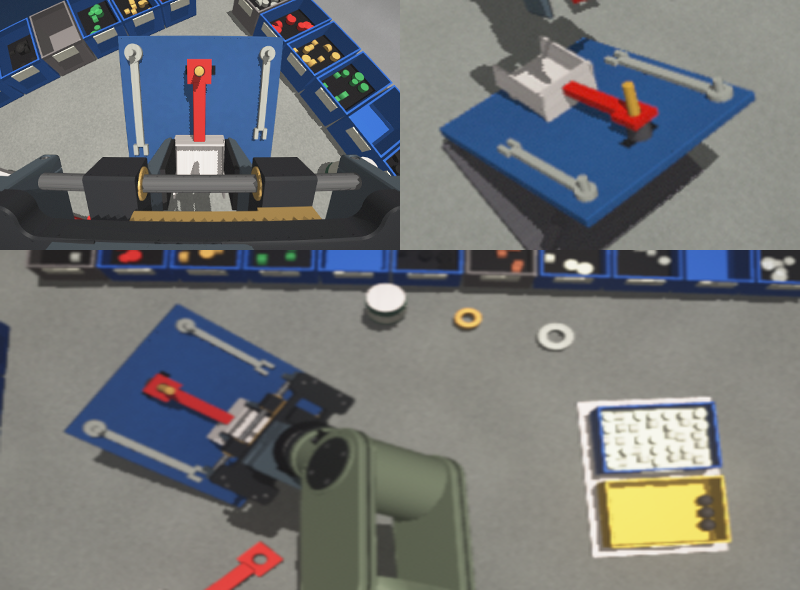

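The scoop hangs on the peg (wrist crop (199,72)) with its pan flat down the slope. All three balls are in the yellow bin, the bystanders haven't moved, and the gripper is clear.

```bash
python3 -c "
from h import env
print(env.job_done())"
```

```text
the job is handed in; nothing more can be done
None
```

I tipped the three balls into the yellow bin, hung the scoop fully home on the free peg and released it, and handed the job in at about 22 s; the final pictures show the can, bearing and collar in place, but the hand-in returned no verdict.

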